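# Stand the grommet block in the light path

### The job

Swing the chest's lid up past its balance point so that it stays open, and take the black grommet block out. Stand it upright on its silver foot on the bench, exactly midway between the red LED cluster board and the nose of the grey probe, with its grommet hole square in line so that the LEDs shine through the hole onto the probe. Leave the LED board and the probe where they stand, do not disturb the other things on the bench, and leave the lid open.

Things in the scene. Friction and masses are not known exactly. Their poses are not given: they have to be found in the camera images.
- chest: Wooden chest fixed to the bench, 180 (x) x 230 (y) x 80 mm high, walls and floor 8 mm. Origin: centre of its underside; front faces its -x (the robot), yaw within 0.2 rad; the hinge runs along its far (+x) top edge. A 50 mm high, 6 mm divider at its y = +48 mm parts the main compartment (y -107 to +45 mm, holds the grommet block) from a narrow one with a clear relay, not needed.
- lid (a joint): Hinge of the chest's lid, rad: 0 shut (as it starts), grows as it opens to its stop at 1.85. The lid (180 x 230 x 10 mm, about 0.35 kg) falls shut when let go below about 1.4 and falls open onto the stop above about 1.6, where it stays.
- lid_tab (a point): Where to grip the brass lift tab, a bar 26 mm wide (along the hinge direction), 10 mm thick, that stands out 40 mm forward from the middle of the lid's front edge. The point is its mid-thickness, 28 mm in front of the edge, 208 mm from the hinge line and 5 mm above it when shut. The tab points up when the lid stands upright; it can turn between fingers that hold its two side faces.
- lid_hinge (a point): Point on the hinge line of the lid, at the middle of the chest's far top edge.
- block: Black grommet block, loose, 0.09-0.18 kg, 80 (x) x 30 (y) x 36 (z) mm. Origin: its centre. x runs from the silver foot (end face at -40 mm) to the grommet end (+40 mm); y is the axis of the through hole. Starts lying on the chest floor, z up, x any way round, top 44 mm above the bench. Grip it across the 30 mm faces. Standing, x points up. The chest is tight for a low tilted approach.
- block_bore (a point): Centre of the block's through hole (16 mm wide, with a grey grommet ring on both faces), 58 mm above the foot's end face, on the block's axis.
- block_foot (a point): Centre of the end face of the block's silver foot.
- led_board: Red LED cluster board upright on a black foot, loose, 0.35 kg. Board 60 mm wide, 4 mm thick, top 96 mm above the bench. Origin: on the bench below the middle of the LED face. x: level, the way the LEDs shine, straight at the probe; y level along the board. Cluster centre 58 mm above the bench. The foot reaches from x = -37 to +8 mm.
- probe: Grey probe body lying level in a dark steel cradle, loose, 0.45 kg. Origin: on the bench below the nose tip, 180 mm straight in front of the LED board's origin; the bench between is free. x: from the nose back along the probe (it looks along -x at the LEDs). Axis 58 mm above the bench; body 25 mm thick, 128 mm long; the cradle's base, 60 mm wide, starts at x = +17 mm.
- heat_clip: Silver finned heat clip, 45 x 26 x 22 mm, loose bystander. Origin: centre of its underside.
- screwdriver: Screwdriver lying on the bench, loose bystander.
- spool: Orange spool, 54 mm across, 50 mm high, loose bystander. Origin: centre of its underside.
- spray: Blue spray can, 52 mm across, 150 mm high, loose bystander. Origin: centre of its underside.
- multimeter: Yellow multimeter lying flat, 140 x 75 x 34 mm, loose bystander. Origin: centre of its underside.
There are look-alikes about, which are no part of the job. Leave any purple or turquoise look-alike of the led_board alone.

How it is judged (in metres and radians):
On the way, in this order (a step that is already met when the one before it is completed fails the run):
1. the lid is swung open past its balance point (value of joint lid above 1.62 rad), for 0.2 s.
2. the block is lifted out of the chest (horizontal distance between block and chest above 0.17 m), for 0.1 s.
3. the block stands upright, midway and square in the light path (angle between block's own x axis and vertical below 0.1 rad and height (world z) of block_bore above 0.05 m and height (world z) of block_foot below 0.006 m and x of block_bore in the frame of led_board between 0.081 and 0.099 m and y of block_bore in the frame of led_board between -0.007 and 0.007 m and y of block_bore in the frame of probe between -0.009 and 0.009 m and x of block_bore in the frame of probe between -0.101 and -0.079 m and angle between the y axis of block and the x axis of led_board, either way round below 0.14 rad), for 0.2 s.
At the end, for the whole second after the job is handed in: Block at rest, upright (0.1 rad), foot on bench, grommet up; hole centre midway between LED face and probe nose (9 mm from LED side, 11 mm from probe side), on the light path (7 mm of LED centre line, 9 mm of probe axis), hole axis in line (0.14 rad); lid open above 1.6 rad (all of step 3 and value of joint lid above 1.6 rad and linear speed of block below 0.02 m/s and angular speed of block below 0.1 rad/s); the robot touches nothing.
It fails at once if the LED board was shifted (over 10 mm) (distance of led_board from where it was at the start of the episode above 0.01 m).
It fails at once if the probe was shifted (over 10 mm) (distance of probe from where it was at the start of the episode above 0.01 m).
It fails at once if another thing on the bench was disturbed (moved over 30 mm) (distance of any of heat_clip, screwdriver, spool, spray, multimeter from where it was at the start of the episode above 0.03 m).
It also fails if it takes over 72 s, if anything falls off the work surface, if the arm or the gripper's body presses on something with over 40 N, if the wrist force passes 120 N, or if a joint passes its speed limit or range.

### The arm

A 6-joint arm with a two-finger parallel gripper is mounted at the origin on the work surface. World frame = base frame: x ahead of the robot, y to its left, z up, the work surface at z = 0. Lengths are in m, angles in degrees, forces in N, time in s.
With the tool pointing down it reaches from about 0.4 to 0.825 m from the base axis. Payload 7 kg.
Tool frame: the origin (TCP) lies at the very end of the fingers, on their centre line; the grasp point (between the pads) lies 19 mm behind it (r.grasp_offset is the z of the grasp point in the tool frame, in m); z points along the fingers, y is the direction in which the jaws open and shut (so a half turn about z gives the same grasp; the last joint's range is limited). The gripper opens to 88 mm and grips with 3 to 60 N. Pads are 19 mm wide; open, the fingers measure 130 mm over their backs; the gripper's body (78 mm by 193 mm) begins 47 mm behind the grasp point.
Start: joints at [81.538, 20.546, 0.682, 0, -70.136, -16.507], TCP at [0.285, 0.612, 0.197] pointing down, gripper open.
Joint ranges: [-176.03, 176.03], [-82.01, 121.73], [-58.28, 71.71], [-173.87, 95.51], [-174.79, -0.11], [-173.66, 173.66]. Speed limits (degrees/s): [136.94, 136.94, 172.46, 180, 180, 180].

### API

Orientations are given as [roll, pitch, yaw] about the fixed x, y, z axes, in that order (R = Rz(yaw) Ry(pitch) Rx(roll)).
In Python, from plant import r, capture, calibration, order gives the robot as it stands.
- The arm moves only by the tool servo_tool, never from a script. Its arguments are lists of equal length, an entry for each row: "grip": the closure, from -1 (fully open) to 1 (shut), so that 0 is half open; "translation": the shift along the tool's x, y, z in m, a list of three; "turn": the turn about the tool's z in rad. A call has 1 to 10 rows; each row is the pose to reach, as a shift and turn from the pose commanded when the call began, along the tool's axes at that moment; what a row does not reach only later rows make up. A row lasts 1/12 s, in which the tool goes at most 41.7 mm and 7.16 degrees, less where a joint would pass 70% of its speed; a pose out of reach is approached as far as the arm can. A call with a gripper value outside its range is refused whole. The fingers move at their own pace and stop on an object; "newtons" is the grip in N (left out, the last holds). Time passes only in rows, so rows that repeat a pose let the fingers close. It gives the time, the measured TCP pose, the force and the opening at its end, in the units of the state.
- r.get_state(): the state, without advancing time (a new reading comes with each control period).
- capture(name): name is "scene" or "side" or "wrist"; returns (picture, depth): 480x640x3 uint8, blue, green, red; 480x640 float32, m along the optical axis (not along the pixel's ray), 0 where there is no reading.
- calibration(name): a dict with "fx", "fy", "cx", "cy" (pixels), "view" (4x4, takes a point from world to camera coordinates). Camera axes: x right, y up, looking along -z (the intrinsics and any distortion apply to the point x, -y, -z); pixel columns grow to the right and rows downward; lengths in m; the calibration is good to about 2 mm. The wrist camera is an equidistant fisheye: a pixel r from the principal point sees the ray r / f radians off the axis. A picture is of the moment at which its call begins: read the wrist's pose just before it. calibration takes no time and is no camera call; for the wrist camera it gives the pose at the moment of the call.
- order.close_job(): hands the job in, once; it reports no verdict.
The state is a dict: "time_s": time; "joints": joint angles; "qd": joint speeds; "joint_torque": joint torques, N m; "tcp_pos": TCP position; "eef_rot": TCP orientation; "contact_force": force on the tool from outside, world axes, zero at the start; "moment": the same for the moment, N m; "gripper_width": finger opening in m.
Only numpy, scipy, OpenCV 4.12 (cv2) and the standard library are available. Lean on these libraries where they do the work, as an engineer would, in place of code of your own. Each camera call takes 0.05 s, during which the arm holds its last target.

## Working session

There is one attempt and no reset: what is moved stays moved. The work goes in short steps, Python scripts to look and compute and a tool call to move; the robot and the scene stay as the last step left them, time stands still between calls to the robot, and variables do not carry over. Pictures are saved under pics/ and viewed, and the job is handed in when it is done.

Besides the shell and the picture viewer there is one more tool, called after "Emit:" in YAML: its name, and indented under it one key for each argument. servo_tool: Moves the arm, as the interface text tells. Its arguments: {"type":"object","properties":{"grip":{"type":"array","items":{"type":"number"}},"translation":{"type":"array","items":{"type":"array","items":{"type":"number"}}},"turn":{"type":"array","items":{"type":"number"}},"newtons":{"type":"number"}},"required":["grip","translation","turn"]}

```bash
ls; mkdir -p pics; cat > h.py <<'E'
import numpy as np, cv2
from plant import r, capture, calibration, order
def ray(c,u,v):
    V=np.array(c["view"]);R=V[:3,:3];o=-R.T@V[:3,3]
    x=(u-c["cx"])/c["fx"];y=(v-c["cy"])/c["fy"]
    if c.get("fish"):
        th=np.hypot(x,y);s=np.sin(th)/max(th,1e-9);d=np.array([x*s,-y*s,-np.cos(th)])
    else: d=np.array([x,-y,-1.])
    return o,R.T@d
def onplane(c,u,v,z):
    o,d=ray(c,u,v);return o+d*(z-o[2])/d[2]
def proj(c,P):
    V=np.array(c["view"]);p=V[:3,:3]@np.asarray(P)+V[:3,3]
    x,y,z=p[0],-p[1],-p[2]
    if c.get("fish"):
        rr=np.hypot(x,y);th=np.arctan2(rr,z);k=th/max(rr,1e-9);return c["cx"]+c["fx"]*x*k,c["cy"]+c["fy"]*y*k
    return c["cx"]+c["fx"]*x/z,c["cy"]+c["fy"]*y/z
def cal(n):
    c=dict(calibration(n)); c["fish"]=(n=="wrist"); return c
def cloud(c,d):
    v,u=np.mgrid[0:480,0:640];V=np.array(c["view"]);R=V[:3,:3]
    x=(u-c["cx"])/c["fx"];y=(v-c["cy"])/c["fy"]
    if c.get("fish"):
        th=np.hypot(x,y);k=np.tan(th)/np.maximum(th,1e-9);x=x*k;y=y*k
    p=np.stack([x*d,-y*d,-d],-1)
    return (p-V[:3,3])@R
E
python3 - <<'E'
from h import *
for n in("scene","side","wrist"):
    c=cal(n);print({k:(v if k!="view" else np.round(v,4).tolist()) for k,v in c.items()})
    im,d=capture(n);cv2.imwrite(f"pics/{n}0.png",im);np.save(f"pics/{n}0.npy",d)
print(r.get_state())
E
```

```text
pics
{'fx': 552.3687341917857, 'fy': 552.3687341917857, 'cx': 321.3465747382818, 'cy': 229.01634168946322, 'view': [[0.5352, 0.8446, -0.0122, -0.3303], [-0.5654, 0.3689, 0.7377, 0.2493], [0.6276, -0.3879, 0.675, -1.7697], [0.0, 0.0, 0.0, 1.0]], 'fish': False}
{'fx': 472.18456017070486, 'fy': 472.18456017070486, 'cx': 313.5134951145029, 'cy': 241.82718748908366, 'view': [[0.8159, -0.5779, -0.0161, -0.4428], [0.4173, 0.5694, 0.7082, -0.3133], [-0.4001, -0.5846, 0.7058, -0.9164], [0.0, 0.0, 0.0, 1.0]], 'fish': False}
{'fx': 371.64829954431775, 'fy': 371.64829954431775, 'cx': 324.6578719927453, 'cy': 243.32875791899048, 'view': [[-0.4231, -0.9061, 0.0006, 0.674], [0.8666, -0.4049, -0.2918, 0.0368], [0.2646, -0.1229, 0.9565, -0.3899], [0.0, 0.0, 0.0, 1.0]], 'fish': True}
{'time_s': 0.15, 'joints': array([ 8.15385011e+01,  2.05820134e+01,  6.46401370e-01, -1.42456564e-02,
       -7.01347433e+01, -1.65056370e+01]), 'qd': array([ 0.07965626, -0.14446776,  0.25164599,  0.07565798,  0.06562696,
       -0.00042445]), 'joint_torque': array([-5.82761968e-04, -5.83275497e+01,  2.93289793e+01,  7.00117081e+00,
        8.78708175e-03, -1.10949577e-04]), 'tcp_pos': array([0.28479045, 0.6115455 , 0.19664345]), 'eef_rot': array([ 1.79928739e+02, -7.14863359e-03, -2.49719805e+01]), 'contact_force': array([-0.42195622,  0.51273027,  0.36008533]), 'moment': array([ 0.0115333 ,  0.00338429, -0.01577624]), 'gripper_width': 0.08772166848117727}
```

View pics/scene0.png

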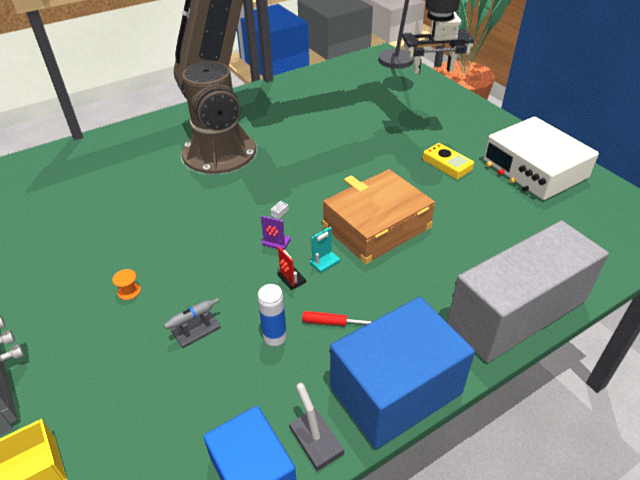

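View pics/side0.png

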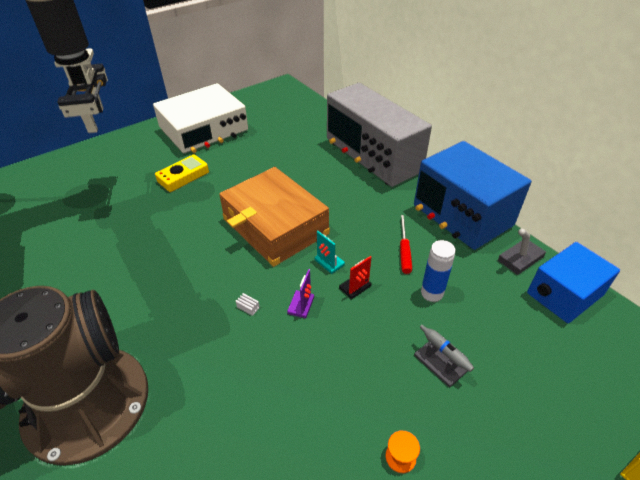

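View pics/wrist0.png

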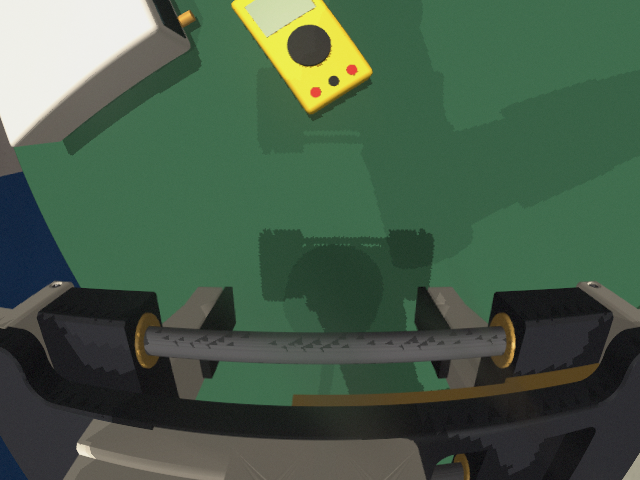

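The tool rests over the yellow multimeter. In the scene view the chest is at (378,212) with its tab at (355,184), and the probe is at (192,318). There are three board candidates: purple (275,232), turquoise (323,248) and red (288,267). Only the red one fits "red LED board, not purple or turquoise". I'll confirm that in a crop and measure.

```bash
python3 - <<'E'
from h import *
s=cv2.imread("pics/scene0.png");d=cv2.imread("pics/side0.png")
a=cv2.resize(s[200:350,150:350],(800,600),interpolation=cv2.INTER_CUBIC)
b=cv2.resize(d[220:400,280:520],(800,600),interpolation=cv2.INTER_CUBIC)
cv2.imwrite("pics/cropA.png",a);cv2.imwrite("pics/cropB.png",b)
for n in("scene","side"):
    c=cal(n);im=cv2.imread(f"pics/{n}0.png");P=cloud(c,np.load(f"pics/{n}0.npy"))
    hsv=cv2.cvtColor(im,cv2.COLOR_BGR2HSV)
    g=(P[...,2]>0.012)&(P[...,0]>.2)&(P[...,0]<1.2)&(abs(P[...,1])<.8)
    m=g.astype(np.uint8);k,l,st,ce=cv2.connectedComponentsWithStats(m)
    for i in range(1,k):
        if st[i,4]>60:
            q=P[l==i];print(n,st[i],np.round(q.min(0),3),np.round(q.max(0),3),np.round(np.median(q,0),3))
E
```

```text
scene [ 402    0   72   75 2567] [0.208 0.51  0.224] [0.364 0.715 0.455] [0.311 0.599 0.333]
scene [ 484  123  102   77 4691] [0.503 0.641 0.012] [0.747 0.8   0.103] [0.651 0.687 0.091]
scene [423 144  51  34 902] [0.386 0.51  0.012] [0.534 0.605 0.043] [0.468 0.546 0.031]
scene [ 311  170  124   97 6897] [ 0.437 -0.014  0.012] [0.667 0.332 0.098] [0.594 0.176 0.087]
scene [271 202  18  14 135] [ 0.354 -0.008  0.012] [0.392 0.043 0.025] [0.374 0.016 0.019]
scene [261 216  26  31 557] [ 0.453 -0.083  0.012] [ 0.509 -0.034  0.099] [ 0.483 -0.06   0.057]
scene [  302   221   307   228 27051] [ 0.727 -0.171  0.012] [1.074 0.463 0.173] [1.014 0.033 0.156]
scene [278 247  23  38 416] [ 0.503 -0.103  0.012] [ 0.64  -0.054  0.098] [ 0.615 -0.093  0.058]
scene [113 270  23  24 398] [ 0.398 -0.456  0.012] [ 0.455 -0.404  0.055] [ 0.433 -0.43   0.048]
scene [ 258  285   29   59 1340] [ 0.712 -0.226  0.012] [ 0.767 -0.174  0.154] [ 0.755 -0.206  0.108]
scene [164 299  55  39 760] [ 0.599 -0.402  0.012] [ 0.643 -0.274  0.076] [ 0.629 -0.343  0.062]
scene [  0 330  15  15 169] [ 0.492 -0.701  0.07
[... 1183 characters left out ...]
0.155] [ 0.72  -0.21   0.106]
side [ 528  242   92   79 4187] [ 0.899 -0.435  0.012] [ 1.052 -0.325  0.096] [ 0.943 -0.388  0.089]
side [340 256  31  41 630] [ 0.572 -0.106  0.012] [ 0.637 -0.06   0.099] [ 0.6   -0.094  0.053]
side [287 269  27  47 529] [ 0.433 -0.086  0.012] [ 0.507 -0.015  0.101] [ 0.471 -0.061  0.033]
side [236 293  23  19 244] [ 0.351 -0.008  0.012] [0.392 0.043 0.027] [0.371 0.015 0.021]
side [420 325  54  50 983] [ 0.597 -0.402  0.012] [ 0.642 -0.274  0.075] [ 0.614 -0.347  0.064]
side [388 430  32  34 820] [ 0.399 -0.457  0.012] [ 0.452 -0.404  0.055] [ 0.424 -0.431  0.05 ]
side [623 453  17  27 263] [ 0.709 -0.691  0.012] [ 0.759 -0.669  0.07 ] [ 0.712 -0.675  0.032]
```

View pics/cropA.png

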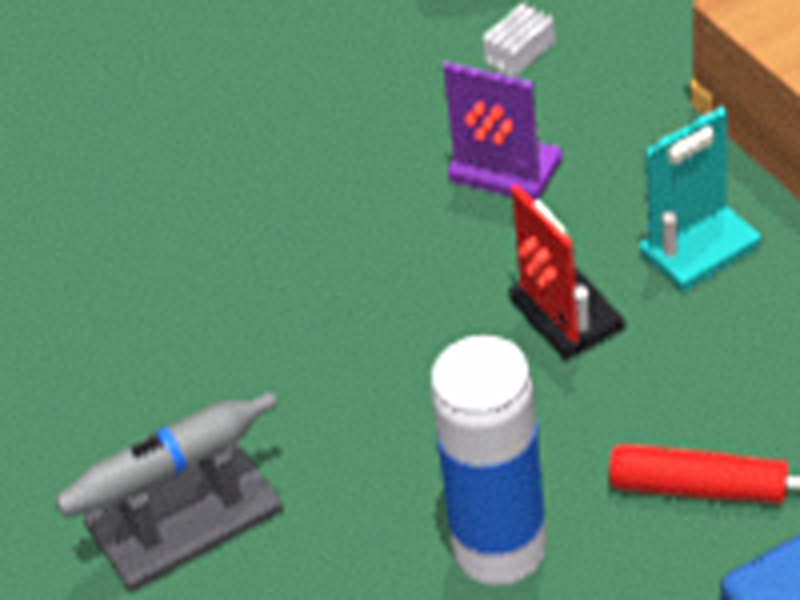

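View pics/cropB.png

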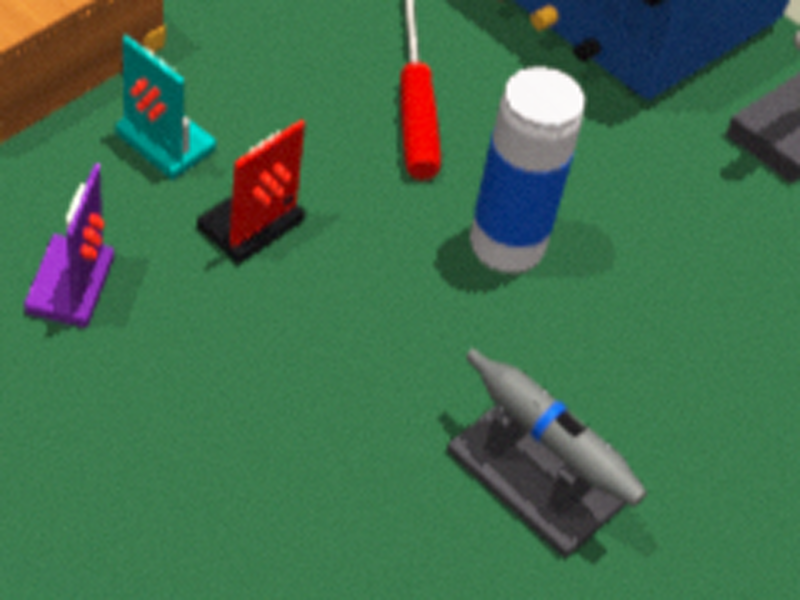

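```bash
python3 - <<'E'
from h import *
np.set_printoptions(precision=4,suppress=True)
allp={k:[] for k in("probe","red","lid","tab")}
for n in("scene","side"):
    c=cal(n);im=cv2.imread(f"pics/{n}0.png");P=cloud(c,np.load(f"pics/{n}0.npy"))
    hsv=cv2.cvtColor(im,cv2.COLOR_BGR2HSV).astype(int);H,S,Vv=hsv[...,0],hsv[...,1],hsv[...,2]
    X,Y,Z=P[...,0],P[...,1],P[...,2]
    pr=(Z>.05)&(X>.55)&(X<.68)&(Y<-.25)&(Y>-.45)
    rd=((H<8)|(H>172))&(S>120)&(Z>.02)&(X>.54)&(X<.68)&(Y<-.03)&(Y>-.13)
    reg=(X>.42)&(X<.70)&(Y>-.03)&(Y<.35)&(Z>.08)
    tab=reg&(H>19)&(S>120);lid=reg&(H<18)&(Z>.086)
    for k,m in(("probe",pr),("red",rd),("lid",lid),("tab",tab)):
        q=P[m];allp[k].append(q);print(n,k,len(q),q.mean(0),q.min(0),q.max(0))
    q=P[pr][:,:2];m=q.mean(0);u=np.linalg.svd(q-m)[2][0];u*=np.sign(-u[1]);t=(q-m)@u
    print(" probe dir",u,"nose",m+u*t.min(),"tail",m+u*t.max())
    q=P[rd];m=np.median(q,0);u,s,vt=np.linalg.svd(q-m);print(" red normal",vt[2],s,"horiz extents",q[:,:2].min(0),q[:,:2].max(0))
    for k in("lid","tab"):
        q=P[lid if k=="lid" else tab][:,:2].astype(np.float32);rct=cv2.minAreaRect(q);print(k,rct,cv2.boxPoints(rct).tolist())
    # LED-blob
E
```

```text
scene probe 581 [ 0.6269 -0.3428  0.0636] [ 0.61   -0.4017  0.0501] [ 0.6384 -0.2741  0.0758]
scene red 311 [ 0.6107 -0.0942  0.0623] [ 0.5751 -0.1032  0.0202] [ 0.6384 -0.0877  0.0983]
scene lid 3614 [0.5732 0.204  0.0892] [0.4481 0.0016 0.086 ] [0.666  0.3303 0.0962]
scene tab 273 [0.5331 0.1623 0.0888] [ 0.437  -0.0131  0.081 ] [0.667  0.3068 0.0979]
 probe dir [ 0.0601 -0.9982] nose [ 0.6228 -0.2739] tail [ 0.6305 -0.4016]
 red normal [ 0.0789 -0.9968  0.009 ] [0.3991 0.3135 0.0385] horiz extents [ 0.5751 -0.1032] [ 0.6384 -0.0877]
lid ((0.5570552349090576, 0.16205736994743347), (0.21369028091430664, 0.3264545202255249), 4.1502227783203125) [[0.43867722153663635, 0.31712403893470764], [0.4623033106327057, -0.008474436588585377], [0.6754332780838013, 0.006990700960159302], [0.6518071889877319, 0.33258917927742004]]
tab ((0.5961974263191223, 0.13487271964550018), (0.24040646851062775, 0.2699064314365387), 24.28829574584961) [[0.43112367391586304, 0.20843788981437683], [0.5421437621116638, -0.03757840394973755], [0.7612711787223816, 0.061307549476623535], [0.6502510905265808, 0.3073
[... 419 characters left out ...]
tail [ 0.6197 -0.4023]
 red normal [-0.0507  0.9987 -0.0083] [0.5104 0.3886 0.0443] horiz extents [ 0.5736 -0.1025] [ 0.6355 -0.0886]
lid ((0.5645595192909241, 0.2086426466703415), (0.1804964393377304, 0.2338080257177353), 4.0576491355896) [[0.46626535058021545, 0.31886765360832214], [0.4828096926212311, 0.08564569056034088], [0.6628537178039551, 0.09841763973236084], [0.6463093757629395, 0.3316395878791809]]
tab ((0.5493426322937012, 0.1554369330406189), (0.22153761982917786, 0.34388071298599243), 4.152986526489258) [[0.42641279101371765, 0.31890395283699036], [0.45131656527519226, -0.024073807522654533], [0.6722724437713623, -0.008030086755752563], [0.6473686695098877, 0.3349476754665375]]
```

The crops confirm it: red board on a black foot, LEDs facing the probe's nose. From the depth clouds, the nose is at about (0.617,-0.274) and the LED face at (0.606,-0.094). They are 180 mm apart, as specified. The standing point is therefore about (0.612,-0.184). The chest yaw is 4.06° and the tab grip point is (0.447,0.200,0.085). Going to the tab.

```bash
cat >> h.py <<'E'
def go(x,y,z,yaw=None,cmd=None):
    s=r.get_state();p=np.array(s["tcp_pos"]);w=np.radians(s["eef_rot"])
    from scipy.spatial.transform import Rotation as Ro
    R=Ro.from_euler("xyz",w).as_matrix();t=R.T@(np.array([x,y,z])-p)
    tn=0 if yaw is None else -((yaw-s["eef_rot"][2]+90)%180-90)
    print("trans",np.round(t,4),"turn",round(np.radians(tn),4),"t",round(s["time_s"],2),"pos",np.round(p,4),np.round(s["eef_rot"],2),"F",np.round(s["contact_force"],1),"w",round(s["gripper_width"],4))
E
python3 -c "
from h import *
go(.4469,.2002,.14,4.06)"
```

```text
trans [0.3206 0.3044 0.0571] turn -0.5067 t 0.15 pos [0.2848 0.6115 0.1966] [ 1.7993e+02 -1.0000e-02 -2.4970e+01] F [-0.4  0.5  0.4] w 0.0877
```

Emit:
servo_tool:
  grip: [-1,-1,-1,-1,-1,-1,-1,-1,-1,-1]
  translation:
    - [0.015,0.015,0.003]
    - [0.04,0.038,0.007]
    - [0.07,0.067,0.013]
    - [0.1,0.095,0.018]
    - [0.13,0.123,0.023]
    - [0.16,0.152,0.028]
    - [0.19,0.18,0.034]
    - [0.22,0.209,0.039]
    - [0.25,0.237,0.045]
    - [0.278,0.264,0.05]
  turn: [-0.03,-0.08,-0.14,-0.2,-0.26,-0.32,-0.38,-0.44,-0.49,-0.507]

```text
time_s: 0.98
tcp_pos: [0.4257, 0.2531, 0.1471]
eef_rot: [-180.0, -0.0, 4.3]
contact_force: [0.4, -0.3, 0.2]
gripper_width: 0.0876
```

```bash
python3 -c "
from h import *
go(.4469,.2002,.066,4.06)"
```

```text
trans [0.0173 0.0543 0.0811] turn 0.0036 t 0.98 pos [0.4257 0.2531 0.1471] [-179.99   -0.      4.26] F [ 0.4 -0.3  0.2] w 0.0876
```

Emit:
servo_tool:
  grip: [-1,-1,-1,-1,-1,-1]
  translation:
    - [0.008,0.025,0.0]
    - [0.017,0.054,0.0]
    - [0.017,0.054,0.02]
    - [0.017,0.054,0.02]
    - [0.017,0.054,0.02]
    - [0.017,0.054,0.02]
  turn: [0.004,0.004,0.004,0.004,0.004,0.004]

```text
time_s: 1.48
tcp_pos: [0.4464, 0.2031, 0.1278]
eef_rot: [180.0, -0.0, 3.9]
contact_force: [-0.7, 0.5, 0.5]
gripper_width: 0.0881
```

```bash
python3 - <<'E'
from h import *
go(.4469,.2002,.066,4.06)
c=cal("wrist");im,d=capture("wrist");cv2.imwrite("pics/w1.png",im)
for P in([.4469,.2002,.085],[.4529,.213,.09],[.4529,.187,.09]):print(proj(c,P))
E
```

```text
trans [0.0003 0.0029 0.0618] turn -0.0029 t 1.48 pos [0.4464 0.2031 0.1278] [ 1.7998e+02 -1.0000e-02  3.8900e+00] F [-0.7  0.5  0.5] w 0.0881
(np.float64(328.5035012169115), np.float64(256.05842772732933))
(np.float64(309.11676336622014), np.float64(248.40170538491637))
(np.float64(349.91551882117926), np.float64(251.00192162366577))
```

View pics/w1.png

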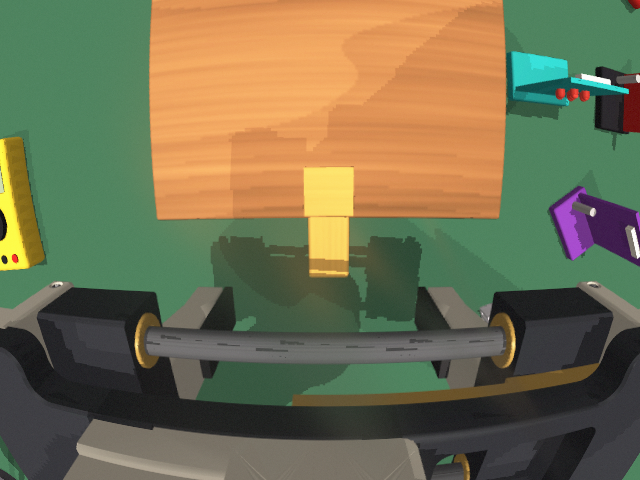

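The tab spans columns 308-350 and rows 217-276, centred at column 329 as projected. The jaws line up, so I'll descend and close.

Emit:
servo_tool:
  grip: [-1,-1,-1,-1,-1,0.5,0.8,0.8,0.8,0.8]
  translation:
    - [0,0.002,0.012]
    - [0,0.003,0.03]
    - [0,0.003,0.05]
    - [0,0.003,0.062]
    - [0,0.003,0.062]
    - [0,0.003,0.062]
    - [0,0.003,0.062]
    - [0,0.003,0.062]
    - [0,0.003,0.062]
    - [0,0.003,0.062]
  turn: [0,0,0,0,0,0,0,0,0,0]
  newtons: 30

```text
time_s: 2.37
tcp_pos: [0.4469, 0.2, 0.0661]
eef_rot: [-179.9, -0.1, 3.9]
contact_force: [-0.3, 0.8, -0.3]
gripper_width: 0.0599
```

Emit:
servo_tool:
  grip: [0.8,0.8,0.8,0.8]
  translation:
    - [0,0,0]
    - [0,0,0]
    - [0,0,0]
    - [0,0,0]
  turn: [0,0,0,0]

```text
time_s: 2.7
tcp_pos: [0.4465, 0.1995, 0.0654]
eef_rot: [-180.0, -0.0, 3.8]
contact_force: [-0.4, -1.3, -0.4]
gripper_width: 0.0337
```

```bash
python3 - <<'E'
from h import *
go(.4469,.2002,.066,4.06)
import math
a0=math.atan2(5,208)
for th in np.linspace(0,1.72,18):
    f=th+a0;print(round(th,2),round(.208-.208*math.cos(f),4),round(-(.208*math.sin(f)-.005),4))
E
```

```text
trans [ 0.0004 -0.0006 -0.0006] turn -0.0038 t 2.7 pos [0.4465 0.1995 0.0654] [-180.     -0.      3.84] F [-0.4 -1.3 -0.4] w 0.0337
0.0 0.0001 0.0
0.1 0.0016 -0.021
0.2 0.0053 -0.0417
0.3 0.0111 -0.0619
0.4 0.0188 -0.0815
0.51 0.0285 -0.1001
0.61 0.0401 -0.1177
0.71 0.0533 -0.1341
0.81 0.0682 -0.149
0.91 0.0844 -0.1623
1.01 0.102 -0.1739
1.11 0.1206 -0.1837
1.21 0.1401 -0.1916
1.32 0.1603 -0.1975
1.42 0.181 -0.2012
1.52 0.2019 -0.2029
1.62 0.223 -0.2025
1.72 0.2439 -0.1999
```

Emit:
servo_tool:
  grip: [0.8,0.8,0.8,0.8,0.8,0.8,0.8,0.8,0.8,0.8]
  translation:
    - [0,0,0]
    - [0,0,0]
    - [0,0,0]
    - [0,0,0]
    - [0.001,0,-0.011]
    - [0.0016,0,-0.021]
    - [0.003,0,-0.031]
    - [0.0053,0,-0.0417]
    - [0.008,0,-0.052]
    - [0.0111,0,-0.0619]
  turn: [0,0,0,0,0,0,0,0,0,0]

```text
time_s: 3.53
tcp_pos: [0.4576, 0.2003, 0.1279]
eef_rot: [-180.0, -0.0, 3.9]
contact_force: [-0.1, 0.1, 0.8]
gripper_width: 0.0089
```

```bash
python3 - <<'E'
from h import *
for n in("wrist","side"):
    im,d=capture(n);cv2.imwrite(f"pics/{n}2.png",im if n=="wrist" else cv2.resize(im[50:350,120:520],(800,600)))
E
```

```text
(no output)
```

View pics/wrist2.png

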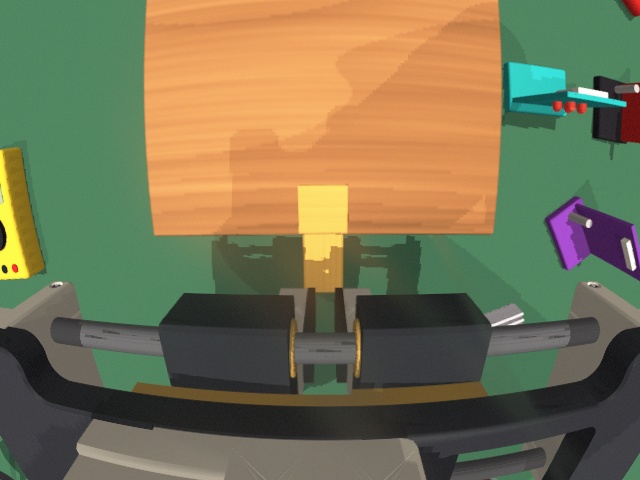

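View pics/side2.png

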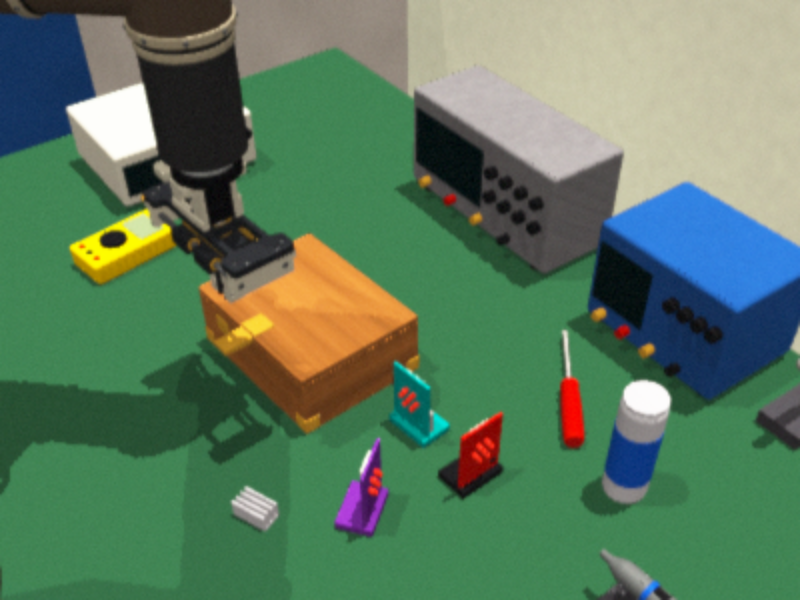

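The lid is still shut: the fingers closed to 9 mm and came off the tab at columns 303-343. I'll reopen, go back down, close, and check that the width stops at 26 mm before lifting.

Emit:
servo_tool:
  grip: [-0.3,-0.3,-0.3,-0.3,-0.3,-0.3,-0.3,-0.3,-0.3]
  translation:
    - [0,0,0]
    - [0,0,0]
    - [0,0,0]
    - [0,0,0]
    - [0,0,0]
    - [0,0,0]
    - [-0.003,0,0.015]
    - [-0.006,0,0.03]
    - [-0.007,0,0.033]
  turn: [0,0,0,0,0,0,0,0,0]

```text
time_s: 4.38
tcp_pos: [0.4491, 0.1988, 0.0922]
eef_rot: [179.9, 0.2, 3.8]
contact_force: [-0.6, -0.3, -0.2]
gripper_width: 0.0564
```

```bash
python3 - <<'E'
from h import *
go(.4469,.2002,.064,4.06)
c=cal("wrist");im,d=capture("wrist");cv2.imwrite("pics/w3.png",im)
s=r.get_state();p=s["tcp_pos"];print(proj(c,p),proj(c,p+[0,0,.019]))
P=cloud(c,d)
for v in(200,240,260,270,280,284):
  print(v,P[v,325])
E
```

```text
trans [-0.002  -0.0015  0.0282] turn -0.0042 t 4.38 pos [0.4491 0.1988 0.0922] [1.7991e+02 1.6000e-01 3.8200e+00] F [-0.6 -0.3 -0.2] w 0.0564
(np.float64(323.8357820246505), np.float64(282.00084996840326)) (np.float64(323.7934542980647), np.float64(296.9748919544696))
200 [0.4942422  0.20122868 0.0926376 ]
240 [0.47207409 0.19975928 0.08925184]
260 [0.46111071 0.19903669 0.09010802]
270 [0.45529252 0.19865202 0.08997956]
280 [0.44973034 0.19828586 0.09077292]
284 [0.44706779 0.19810869 0.09012854]
```

View pics/w3.png

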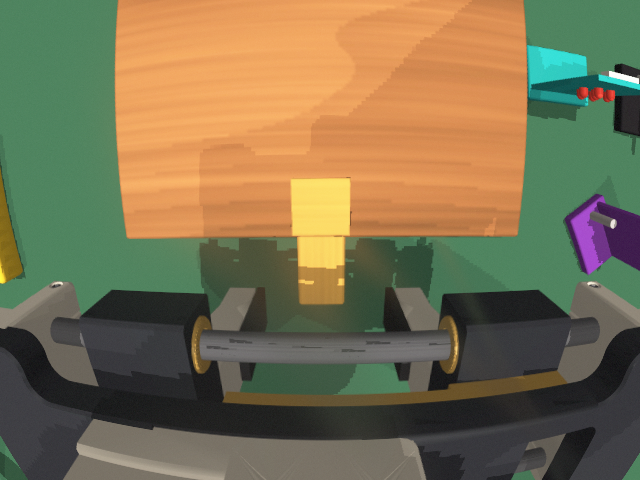

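The tab (columns 298-345, rows 237-303) sits centred between the open fingers, and the TCP projects onto it at (324,282). Descending.

Emit:
servo_tool:
  grip: [-0.3,-0.3,-0.3,-0.3,0.6,0.6,0.6,0.6,0.6,0.6]
  translation:
    - [-0.001,-0.001,0.01]
    - [-0.002,-0.001,0.02]
    - [-0.002,-0.001,0.029]
    - [-0.002,-0.001,0.029]
    - [-0.002,-0.001,0.029]
    - [-0.002,-0.001,0.029]
    - [-0.002,-0.001,0.029]
    - [-0.002,-0.001,0.029]
    - [-0.002,-0.001,0.029]
    - [-0.002,-0.001,0.029]
  turn: [0,0,0,0,0,0,0,0,0,0]
  newtons: 45

```text
time_s: 5.27
tcp_pos: [0.4487, 0.2008, 0.0656]
eef_rot: [-180.0, -0.0, 3.8]
contact_force: [0.4, -0.0, -0.1]
gripper_width: 0.0223
```

Emit:
servo_tool:
  grip: [0.6,0.6,0.6]
  translation:
    - [0,0,0]
    - [0,0,0]
    - [0,0,0]
  turn: [0,0,0]

```text
time_s: 5.52
tcp_pos: [0.4486, 0.2007, 0.0653]
eef_rot: [-180.0, -0.0, 3.9]
contact_force: [0.3, 0.4, 0.4]
gripper_width: 0.0174
```

```bash
python3 - <<'E'
from h import *
for n in("wrist","side"):
    im,d=capture(n);cv2.imwrite(f"pics/{n}4.png",im if n=="wrist" else cv2.resize(im[130:280,150:350],(800,600),interpolation=cv2.INTER_CUBIC))
E
```

```text
(no output)
```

View pics/wrist4.png

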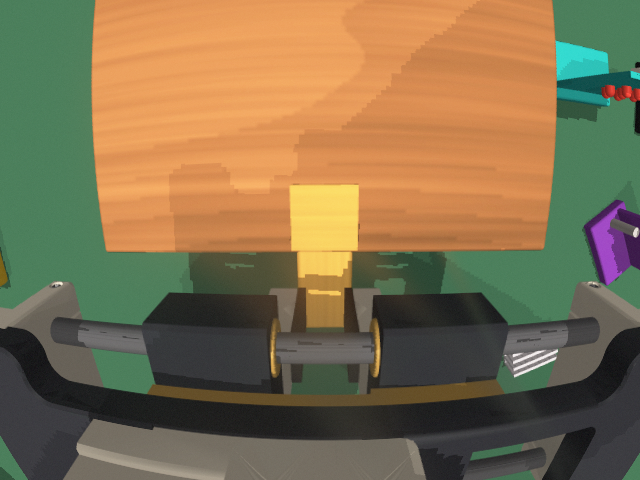

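View pics/side4.png

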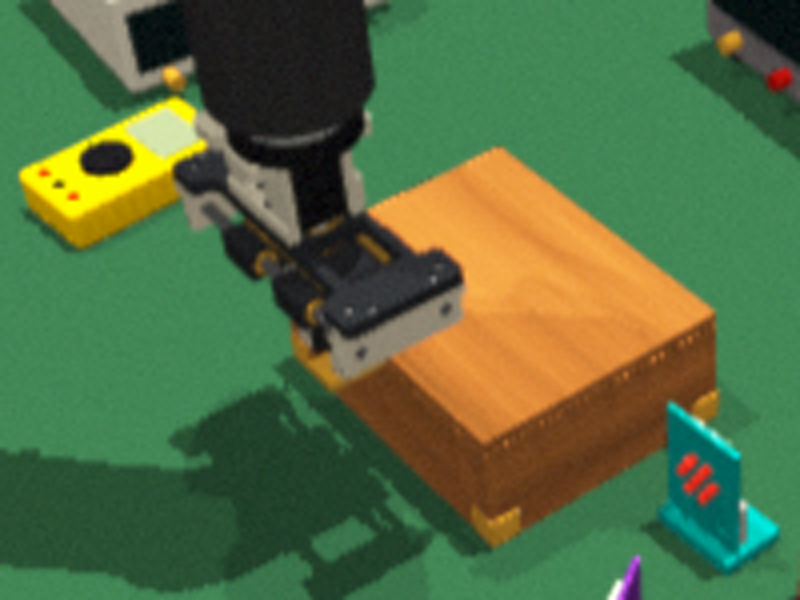

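Emit:
servo_tool:
  grip: [1,1,1,1,1,1]
  translation:
    - [0,0,0]
    - [0,0,0]
    - [0,0,0]
    - [0,0,0]
    - [0,0,-0.003]
    - [0,0,-0.006]
  turn: [0,0,0,0,0,0]

```text
time_s: 6.12
tcp_pos: [0.4485, 0.2006, 0.0714]
eef_rot: [180.0, 0.0, 3.8]
contact_force: [-0.7, 0.1, -0.1]
gripper_width: 0.0003
```

```bash
python3 - <<'E'
from h import *
go(.4469,.2002,.066,4.06)
c=cal("wrist");im,d=capture("wrist");cv2.imwrite(f"pics/w5.png",cv2.resize(im[200:400,200:450],(750,600),interpolation=cv2.INTER_CUBIC))
p=r.get_state()["tcp_pos"]
for z in(0,.019,.04,.06):print(z,[np.round(proj(c,p+[0,dy,z]),0) for dy in(-.013,-.005,.005,.013)])
E
```

```text
trans [-0.0016  0.0003  0.0054] turn -0.0037 t 6.12 pos [0.4485 0.2006 0.0714] [1.7998e+02 2.0000e-02 3.8500e+00] F [-0.7  0.1 -0.1] w 0.0003
0 [array([347., 283.]), array([333., 282.]), array([314., 281.]), array([299., 280.])]
0.019 [array([349., 298.]), array([333., 297.]), array([313., 296.]), array([297., 295.])]
0.04 [array([352., 318.]), array([334., 317.]), array([312., 316.]), array([294., 315.])]
0.06 [array([356., 342.]), array([335., 341.]), array([310., 340.]), array([290., 338.])]
```

View pics/w5.png

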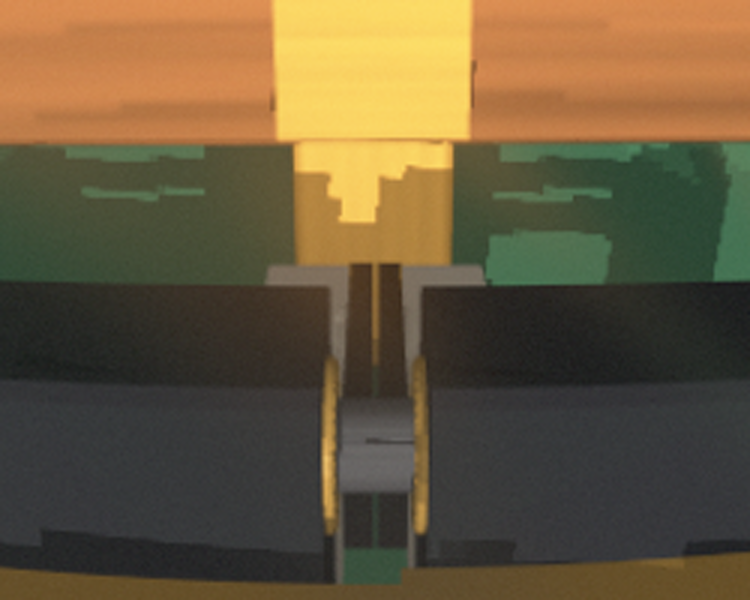

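The fingers shut fully with the tab still visible beneath them, so the tips may be higher than I assumed. I'll measure them with the wrist depth.

```bash
python3 - <<'E'
from h import *
np.set_printoptions(precision=4,suppress=True)
print(r.grasp_offset)
c=cal("wrist");im,d=capture("wrist");P=cloud(c,d);p=np.array(r.get_state()["tcp_pos"])
V=np.array(c["view"]);print("cam",-V[:3,:3].T@V[:3,3]-p)
for u,v in((292,291),(295,293),(300,291),(305,292),(310,292),(318,292),(330,292),(340,291),(350,291),(320,288),(312,300),(310,315),(325,291),(325,300),(325,270)):print(u,v,im[v,u],d[v,u],P[v,u]-p)
c=cal("side");im,d=capture("side");P=cloud(c,d);np.save("pics/sd.npy",P)
m=(abs(P[...,0]-p[0])<.08)&(abs(P[...,1]-p[1])<.12)&(P[...,2]>.085)&(P[...,2]<.2)
q=P[m]-p
cv2.imwrite("pics/s5.png",cv2.resize(im[150:270,170:330],(800,600),interpolation=cv2.INTER_CUBIC))
for v in range(190,232,3):print(v,[tuple((P[v,u]-p).round(3)) for u in range(215,260,8)])
E
```

```text
-0.0188
cam [0.0786 0.0046 0.187 ]
292 291 [ 94 110 124] 0.16472165 [0.0095 0.0148 0.0356]
295 293 [ 92 109 123] 0.16109617 [0.0103 0.0132 0.0392]
300 291 [ 92 110 125] 0.16437976 [0.0099 0.0112 0.0359]
305 292 [ 90 110 125] 0.16270897 [0.0103 0.0089 0.0375]
310 292 [ 93 111 128] 0.16253069 [0.0106 0.0067 0.0377]
318 292 [38 59 81] 0.1676796 [0.0087 0.0031 0.033 ]
330 292 [34 52 69] 0.1664615 [ 0.0095 -0.0023  0.0341]
340 291 [ 97 113 124] 0.16408333 [ 0.0112 -0.0066  0.0361]
350 291 [ 97 111 120] 0.16402225 [ 0.0115 -0.011   0.0362]
320 288 [32 54 76] 0.17041585 [0.0094 0.0023 0.0299]
312 300 [ 92 109 124] 0.15518586 [0.0104 0.0055 0.0454]
310 315 [66 77 89] 0.09650195 [0.0323 0.0054 0.1001]
325 291 [ 52 102 138] 0.18311499 [ 0.0029 -0.0005  0.0186]
325 300 [ 55 102 137] 0.18481359 [-0.0021 -0.0008  0.0184]
325 270 [ 96 202 246] 0.1821538 [0.0132 0.0002 0.0165]
190 [(np.float64(-0.028), np.float64(0.01), np.float64(0.119)), (np.float64(-0.022), np.float64(-0.026), np.float64(0.139)), (np.float64(0.002), np.float64(-0.011), np.float64(0.118)), (np.float64(0.016), np.float64(-0.023), 
[... 4184 characters left out ...]
float64(0.105), np.float64(-0.071)), (np.float64(0.003), np.float64(0.092), np.float64(-0.072)), (np.float64(-0.012), np.float64(-0.006), np.float64(0.01)), (np.float64(0.025), np.float64(0.034), np.float64(-0.04)), (np.float64(0.028), np.float64(-0.01), np.float64(-0.008)), (np.float64(0.031), np.float64(-0.048), np.float64(0.019))]
229 [(np.float64(-0.02), np.float64(0.093), np.float64(-0.07)), (np.float64(-0.002), np.float64(0.081), np.float64(-0.071)), (np.float64(0.014), np.float64(0.066), np.float64(-0.069)), (np.float64(0.024), np.float64(0.036), np.float64(-0.052)), (np.float64(0.027), np.float64(-0.007), np.float64(-0.02)), (np.float64(0.031), np.float64(-0.047), np.float64(0.008))]
```

View pics/s5.png

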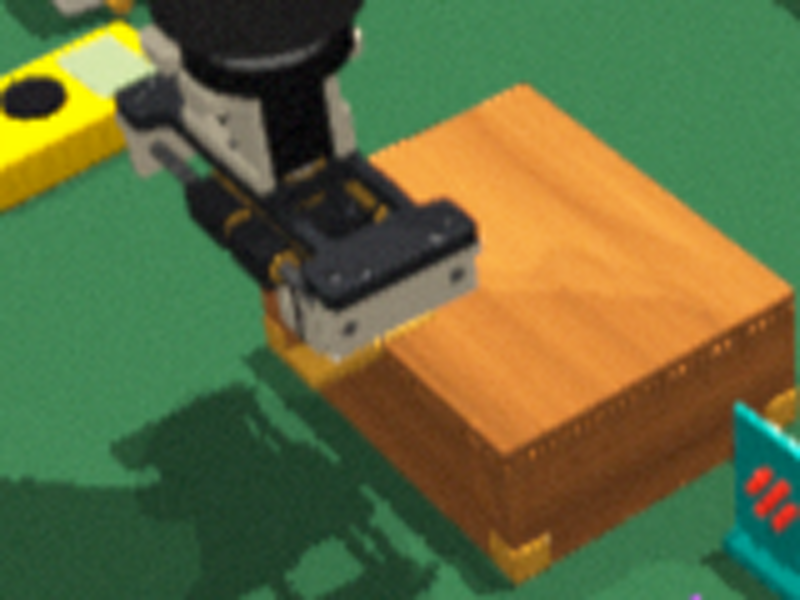

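Wrist and side depths agree that the finger tips sit about 28 mm above the reported TCP. The start pictures say the same: lowest finger point 0.225 against a reported 0.197. The x and y positions agree with the report. I'll allow for this offset, so the reported z for the tab grip is 0.036.

Emit:
servo_tool:
  grip: [-0.3,-0.3,-0.3,-0.3,-0.3,-0.3,-0.3,-0.3,-0.3,-0.3]
  translation:
    - [0,0,0]
    - [0,0,0]
    - [0,0,0]
    - [0,0,0]
    - [0,0,0]
    - [0,0,0]
    - [0,0,0]
    - [-0.001,0,0.01]
    - [-0.001,0,0.022]
    - [-0.0015,0,0.034]
  turn: [0,0,0,0,0,0,0,0,0,0]

```text
time_s: 7.1
tcp_pos: [0.4473, 0.2009, 0.0372]
eef_rot: [-180.0, -0.0, 3.9]
contact_force: [0.2, 0.2, -0.7]
gripper_width: 0.056
```

Emit:
servo_tool:
  grip: [0.7,0.7,0.7,0.7,0.7,0.7,0.7]
  translation:
    - [0,0,0.001]
    - [0,0,0.001]
    - [0,0,0.001]
    - [0,0,0.001]
    - [0,0,0.001]
    - [0,0,0.001]
    - [0,0,0.001]
  turn: [0,0,0,0,0,0,0]
  newtons: 30

```text
time_s: 7.68
tcp_pos: [0.4474, 0.2008, 0.0368]
eef_rot: [-180.0, -0.0, 3.9]
contact_force: [-0.0, 0.2, 3.4]
gripper_width: 0.0257
```

Held at 25.7 mm on the 26 mm tab. Now I'll swing it along the arc.

Emit:
servo_tool:
  grip: [0.7,0.7,0.7,0.7,0.7,0.7,0.7,0.7,0.7,0.7]
  translation:
    - [0.0003,0,-0.005]
    - [0.001,0,-0.012]
    - [0.0016,0,-0.021]
    - [0.003,0,-0.031]
    - [0.0053,0,-0.0417]
    - [0.008,0,-0.052]
    - [0.0111,0,-0.0619]
    - [0.0148,0,-0.072]
    - [0.0188,0,-0.0815]
    - [0.0285,0,-0.1001]
  turn: [0,0,0,0,0,0,0,0,0,0]

```text
time_s: 8.52
tcp_pos: [0.4748, 0.2027, 0.1363]
eef_rot: [-180.0, 0.1, 3.8]
contact_force: [6.6, 4.6, -8.1]
gripper_width: 0.0257
```

Emit:
servo_tool:
  grip: [0.7,0.7,0.7,0.7,0.7,0.7,0.7,0.7,0.7]
  translation:
    - [0.0055,0,-0.009]
    - [0.0116,0,-0.0176]
    - [0.0248,0,-0.034]
    - [0.0397,0,-0.0489]
    - [0.0559,0,-0.0622]
    - [0.0735,0,-0.0738]
    - [0.0921,0,-0.0836]
    - [0.1116,0,-0.0915]
    - [0.1318,0,-0.0974]
  turn: [0,0,0,0,0,0,0,0,0]

```text
time_s: 9.27
tcp_pos: [0.6064, 0.2121, 0.2339]
eef_rot: [-179.9, 0.1, 3.9]
contact_force: [-1.7, 6.7, -4.5]
gripper_width: 0.0262
```

Emit:
servo_tool:
  grip: [0.7,0.7,0.7,0.7,0.7,0.7,0.7,0.7,0.7,0.7]
  translation:
    - [0.0105,0,-0.002]
    - [0.0207,0,-0.0037]
    - [0.0312,0,-0.0047]
    - [0.0416,0,-0.0054]
    - [0.052,0,-0.0053]
    - [0.0627,0,-0.005]
    - [0.073,0,-0.004]
    - [0.0836,0,-0.0024]
    - [0.0836,0,-0.0024]
    - [0.0836,0,-0.0024]
  turn: [0,0,0,0,0,0,0,0,0,0]

```text
time_s: 10.1
tcp_pos: [0.6907, 0.2182, 0.2363]
eef_rot: [-179.9, -0.0, 3.9]
contact_force: [-0.7, 6.0, 1.2]
gripper_width: 0.0254
```

Emit:
servo_tool:
  grip: [-0.3,-0.3,-0.3,-0.3,-0.3,-0.3,-0.3,-0.3]
  translation:
    - [0,0,0]
    - [0,0,0]
    - [0,0,0]
    - [0,0,0]
    - [0,0,-0.02]
    - [0,0,-0.05]
    - [-0.02,0,-0.06]
    - [-0.06,0,-0.06]
  turn: [0,0,0,0,0,0,0,0]

```text
time_s: 10.77
tcp_pos: [0.6333, 0.2128, 0.2974]
eef_rot: [180.0, -0.2, 3.8]
contact_force: [-1.5, 1.0, 0.1]
gripper_width: 0.057
```

```bash
python3 - <<'E'
from h import *
go(.55,.2,.3)
for n in("scene","side","wrist"):
    im,d=capture(n);cv2.imwrite(f"pics/{n}6.png",im);np.save(f"pics/{n}6.npy",d)
    if n=="wrist":import pickle;pickle.dump(cal("wrist"),open("pics/cw6.pkl","wb"))
E
```

```text
trans [-0.084   0.0074 -0.0028] turn 0.0 t 10.77 pos [0.6333 0.2128 0.2974] [ 1.7998e+02 -1.6000e-01  3.7600e+00] F [-1.5  1.   0.1] w 0.057
```

View pics/side6.png

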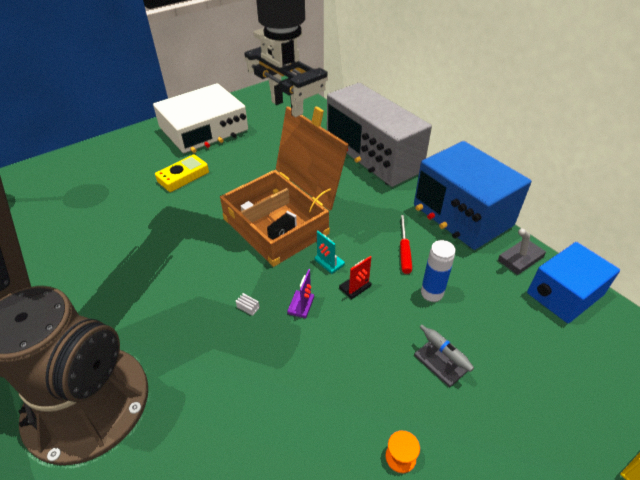

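View pics/wrist6.png

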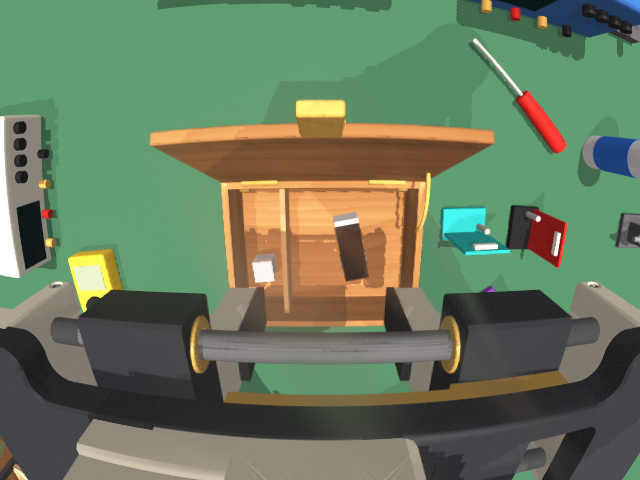

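The lid stands open. In the wrist view the block lies in the main compartment at (351,247), silver foot away from the robot at (346,220) and grommet end at (354,275). Measuring its pose.

```bash
python3 - <<'E'
from h import *
import pickle
np.set_printoptions(precision=4,suppress=True)
for n in("wrist","scene","side"):
    c=pickle.load(open("pics/cw6.pkl","rb")) if n=="wrist" else cal(n)
    im=cv2.imread(f"pics/{n}6.png");d=np.load(f"pics/{n}6.npy");P=cloud(c,d)
    X,Y,Z=P[...,0],P[...,1],P[...,2]
    # chest interior in chest frame
    a=np.radians(4.06);dx=X-.5646;dy=Y-.2086
    cx=dx*np.cos(a)+dy*np.sin(a);cy=-dx*np.sin(a)+dy*np.cos(a)
    m=(abs(cx)<.078)&(cy>-.104)&(cy<.042)&(Z>.034)&(Z<.055)
    k,l,st,ce=cv2.connectedComponentsWithStats(m.astype(np.uint8))
    i=1+np.argmax(st[1:,4]);q=P[l==i];print(n,st[i],np.median(q[:,2]))
    gray=im[l==i].mean(1)
    top=q
    rc=cv2.minAreaRect(top[:,:2].astype(np.float32));print(rc, cv2.boxPoints(rc).tolist())
    print("silver",q[gray>110].mean(0) if (gray>110).any() else None, "dark",q[gray<70].mean(0))
a=im=cv2.imread("pics/wrist6.png");cv2.imwrite("pics/w6c.png",cv2.resize(a[170:340,210:440],(800,591),interpolation=cv2.INTER_CUBIC))
E
```

```text
wrist [ 334  216   35   66 1516] 0.04337247617934296
((0.5663133263587952, 0.17393222451210022), (0.08141162246465683, 0.0334383025765419), 14.05964469909668) [[0.5227652788162231, 0.1802617907524109], [0.530888557434082, 0.1478251814842224], [0.6098613739013672, 0.16760265827178955], [0.6017380952835083, 0.20003926753997803]]
silver [0.5981 0.1833 0.0421] dark [0.5617 0.1732 0.0434]
scene [352 211  24  12 118] 0.04215051442541788
((0.5571521520614624, 0.1729375720024109), (0.0646301731467247, 0.03766473010182381), 24.38162612915039) [[0.5199448466300964, 0.1767503172159195], [0.5354933142662048, 0.1424446851015091], [0.5943594574928284, 0.16912482678890228], [0.57881098985672, 0.20343045890331268]]
silver [0.5644 0.1797 0.0419] dark [0.5452 0.1707 0.0422]
side [267 211  29  24 337] 0.04469260248248851
((0.5649144649505615, 0.1748371422290802), (0.08346211165189743, 0.035686194896698), 16.453298568725586) [[0.5198385119438171, 0.18012993037700653], [0.5299460291862488, 0.14590506255626678], [0.6099904179573059, 0.16954435408115387], [0.5998829007148743, 0.20376922190189362]]
silver [0.5992 0.1825 0.0447] dark [0.5585 0.1689 0.0435]
```

View pics/w6c.png

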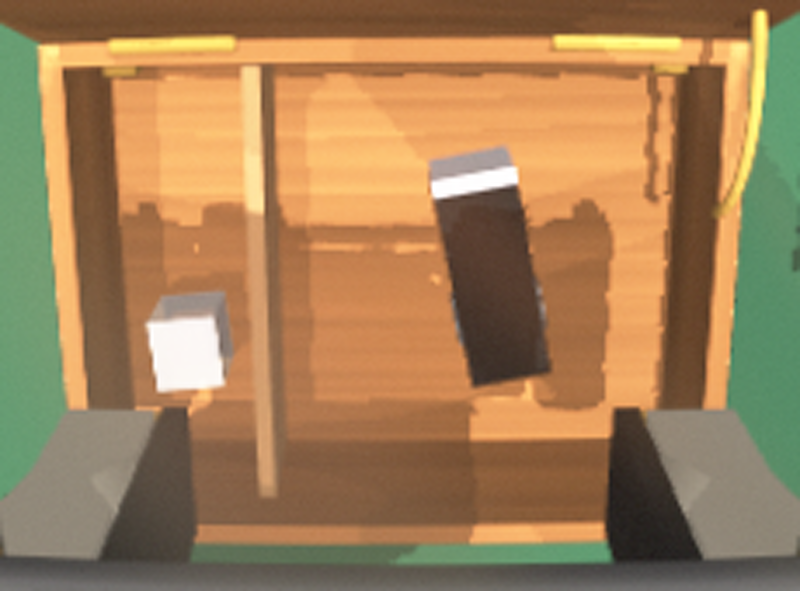

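Block: centre (0.566,0.174), axis yaw about 14.3°, foot towards +x. I'll grip 26 mm towards the grommet end, at (0.540,0.168).

```bash
python3 - <<'E'
from h import *
go(.5403,.1677,.10,14.3)
E
```

```text
trans [-0.091   0.0386  0.1974] turn -0.1816 t 10.92 pos [0.6284 0.2122 0.2975] [-1.7997e+02 -3.0000e-02  3.9000e+00] F [ 0.7 -0.1 -0.2] w 0.0569
```

Emit:
servo_tool:
  grip: [-0.3,-0.3,-0.3,-0.3,-0.3,-0.3,-0.3,-0.3,-0.3,-0.3]
  translation:
    - [-0.02,0.008,0.01]
    - [-0.045,0.018,0.03]
    - [-0.07,0.03,0.06]
    - [-0.085,0.036,0.09]
    - [-0.091,0.0386,0.12]
    - [-0.091,0.0386,0.15]
    - [-0.091,0.0386,0.175]
    - [-0.091,0.0386,0.19]
    - [-0.091,0.0386,0.1974]
    - [-0.091,0.0386,0.1974]
  turn: [-0.03,-0.08,-0.13,-0.1816,-0.1816,-0.1816,-0.1816,-0.1816,-0.1816,-0.1816]

```text
time_s: 11.75
tcp_pos: [0.5419, 0.1678, 0.097]
eef_rot: [179.9, 0.2, 14.2]
contact_force: [-0.3, -0.1, -0.2]
gripper_width: 0.0569
```

```bash
python3 - <<'E'
from h import *
np.set_printoptions(precision=4,suppress=True)
go(.5403,.1677,-.010,14.3)
c=cal("wrist");im,d=capture("wrist");cv2.imwrite("pics/w7.png",im);P=cloud(c,d)
m=(P[...,0]>.48)&(P[...,0]<.64)&(P[...,1]>.12)&(P[...,1]<.235)&(P[...,2]>.040)&(P[...,2]<.05)
k,l,st,ce=cv2.connectedComponentsWithStats(m.astype(np.uint8));i=1+np.argmax(st[1:,4])
q=P[l==i];print(st[i],cv2.minAreaRect(q[:,:2].astype(np.float32)),np.median(q[:,2]))
E
```

```text
trans [-0.0012 -0.0005  0.107 ] turn -0.0011 t 11.75 pos [0.5419 0.1678 0.097 ] [179.93   0.18  14.23] F [-0.3 -0.1 -0.2] w 0.0569
[ 300  159   47  116 5169] ((0.5634657144546509, 0.17376527190208435), (0.0796567052602768, 0.030426016077399254), 15.631948471069336) 0.04329767679421438
```

View pics/w7.png

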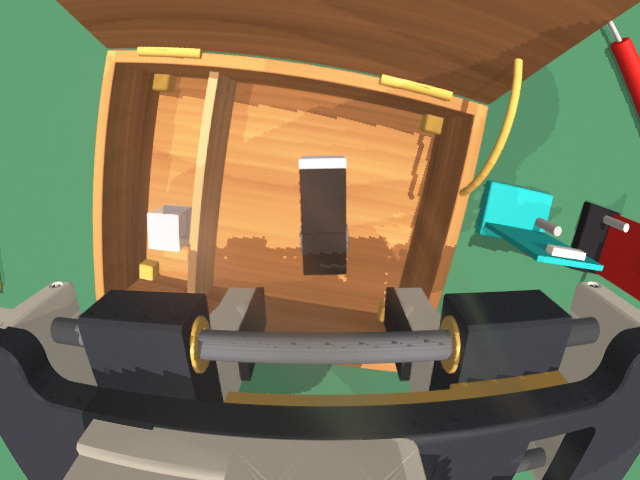

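The block spans (300-347,158-274), with its centre refined to (0.5635,0.1738) and yaw 15.6°. A small correction, then I descend.

```bash
python3 - <<'E'
from h import *
go(.5385,.1668,-.010,15.5)
E
```

```text
trans [-0.0043  0.0003  0.1085] turn -0.0217 t 11.8 pos [0.5427 0.1682 0.0985] [1.7996e+02 6.0000e-02 1.4250e+01] F [ 0.4 -1.   0. ] w 0.0571
```

Emit:
servo_tool:
  grip: [-0.3,-0.3,-0.3,-0.3,-0.3,-0.3,-0.3,0.7,0.7,0.7]
  translation:
    - [-0.004,0,0.01]
    - [-0.004,0,0.03]
    - [-0.004,0,0.055]
    - [-0.004,0,0.08]
    - [-0.004,0,0.1]
    - [-0.004,0,0.107]
    - [-0.004,0,0.107]
    - [-0.004,0,0.107]
    - [-0.004,0,0.107]
    - [-0.004,0,0.107]
  turn: [-0.02,-0.02,-0.02,-0.02,-0.02,-0.02,-0.02,-0.02,-0.02,-0.02]
  newtons: 25

```text
time_s: 12.63
tcp_pos: [0.5395, 0.168, -0.0067]
eef_rot: [-180.0, -0.2, 15.4]
contact_force: [-0.5, 0.2, 0.1]
gripper_width: 0.0424
```

Emit:
servo_tool:
  grip: [0.7,0.7,0.7,0.7,0.7]
  translation:
    - [0,0,0]
    - [0,0,0]
    - [0,0,0]
    - [0,0,0]
    - [0,0,0]
  turn: [0,0,0,0,0]

```text
time_s: 13.05
tcp_pos: [0.539, 0.1676, -0.0073]
eef_rot: [-180.0, -0.1, 15.4]
contact_force: [-1.7, -0.3, 6.4]
gripper_width: 0.0299
```

Gripped at 29.9 mm. Lifting straight up.

Emit:
servo_tool:
  grip: [0.7,0.7,0.7,0.7,0.7,0.7,0.7,0.7,0.7]
  translation:
    - [0,0,-0.008]
    - [0,0,-0.022]
    - [0,0,-0.042]
    - [0,0,-0.067]
    - [0,0,-0.095]
    - [0,0,-0.122]
    - [0,0,-0.15]
    - [0,0,-0.17]
    - [0,0,-0.175]
  turn: [0,0,0,0,0,0,0,0,0]

```text
time_s: 13.8
tcp_pos: [0.54, 0.168, 0.1712]
eef_rot: [-179.9, -0.3, 15.4]
contact_force: [1.2, 0.4, -0.3]
gripper_width: 0.03
```

```bash
python3 - <<'E'
from h import *
go(.48,-.22,.16,3.5)
im,d=capture("side");cv2.imwrite("pics/s8.png",cv2.resize(im[60:300,180:500],(800,600),interpolation=cv2.INTER_CUBIC))
E
```

```text
trans [-0.1611  0.3581  0.0098] turn 0.2081 t 13.8 pos [0.54   0.168  0.1712] [-179.92   -0.33   15.42] F [ 1.2  0.4 -0.3] w 0.03
```

View pics/s8.png

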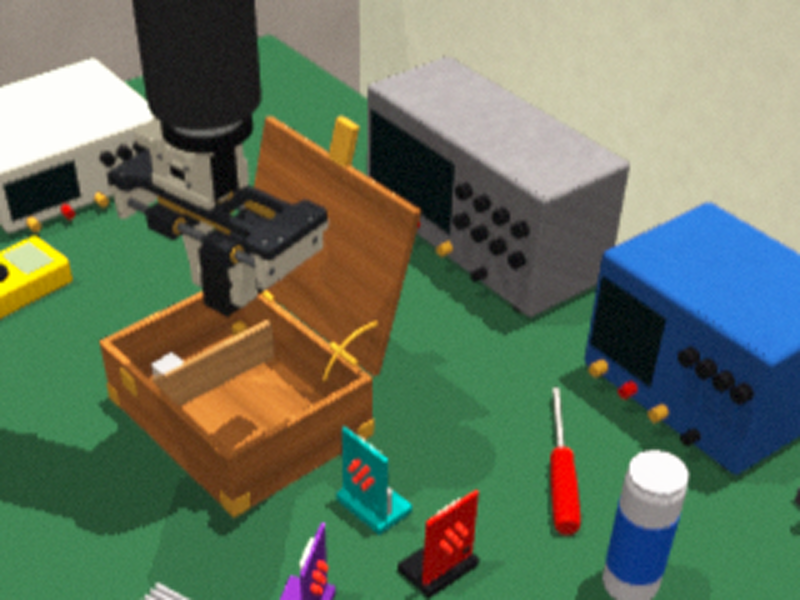

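The block is held level and clear of the chest. I'll carry it to the free patch near (0.48,-0.22).

Emit:
servo_tool:
  grip: [0.7,0.7,0.7,0.7,0.7,0.7,0.7,0.7,0.7,0.7]
  translation:
    - [-0.005,0.011,0]
    - [-0.014,0.032,0]
    - [-0.028,0.062,0]
    - [-0.043,0.095,0]
    - [-0.058,0.13,0]
    - [-0.074,0.165,0]
    - [-0.09,0.2,0]
    - [-0.105,0.234,0]
    - [-0.12,0.268,0]
    - [-0.134,0.298,0]
  turn: [0.02,0.04,0.06,0.09,0.12,0.15,0.17,0.19,0.208,0.208]

```text
time_s: 14.68
tcp_pos: [0.4862, -0.1577, 0.1652]
eef_rot: [-180.0, 0.2, 3.4]
contact_force: [0.9, -0.3, -1.2]
gripper_width: 0.0301
```

```bash
python3 - <<'E'
from h import *
go(.48,-.22,.08,3.5)
E
```

```text
trans [-0.0095  0.0618  0.0852] turn -0.0026 t 14.68 pos [ 0.4862 -0.1577  0.1652] [-1.7998e+02  1.6000e-01  3.3500e+00] F [ 0.9 -0.3 -1.2] w 0.0301
```

Emit:
servo_tool:
  grip: [0.7,0.7,0.7,0.7,0.7,0.7,0.7,0.7,0.7,0.7]
  translation:
    - [-0.003,0.025,0]
    - [-0.007,0.05,0.01]
    - [-0.0095,0.062,0.035]
    - [-0.0095,0.062,0.065]
    - [-0.0095,0.062,0.095]
    - [-0.0095,0.062,0.125]
    - [-0.0095,0.062,0.15]
    - [-0.0095,0.062,0.165]
    - [-0.0095,0.062,0.17]
    - [-0.0095,0.062,0.17]
  turn: [0,0,0,0,0,0,0,0,0,0]

```text
time_s: 15.52
tcp_pos: [0.4803, -0.2181, -0.0054]
eef_rot: [-180.0, 0.3, 3.4]
contact_force: [0.0, -0.2, 0.1]
gripper_width: 0.0297
```

```bash
python3 - <<'E'
from h import *
go(.48,-.22,-.015,3.5)
im,d=capture("side");cv2.imwrite("pics/s9.png",cv2.resize(im[200:470,200:560],(800,600),interpolation=cv2.INTER_CUBIC))
im,d=capture("scene");cv2.imwrite("pics/c9.png",cv2.resize(im[170:350,120:360],(800,600),interpolation=cv2.INTER_CUBIC))
E
```

```text
trans [-0.0003  0.0019  0.0096] turn -0.0012 t 15.52 pos [ 0.4803 -0.2181 -0.0054] [-179.96    0.29    3.43] F [ 0.  -0.2  0.1] w 0.0297
```

View pics/s9.png

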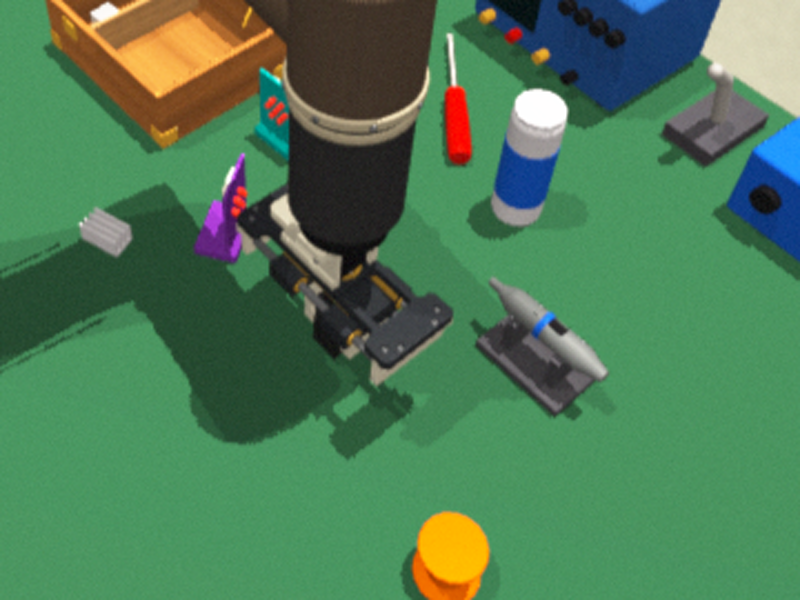

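View pics/c9.png

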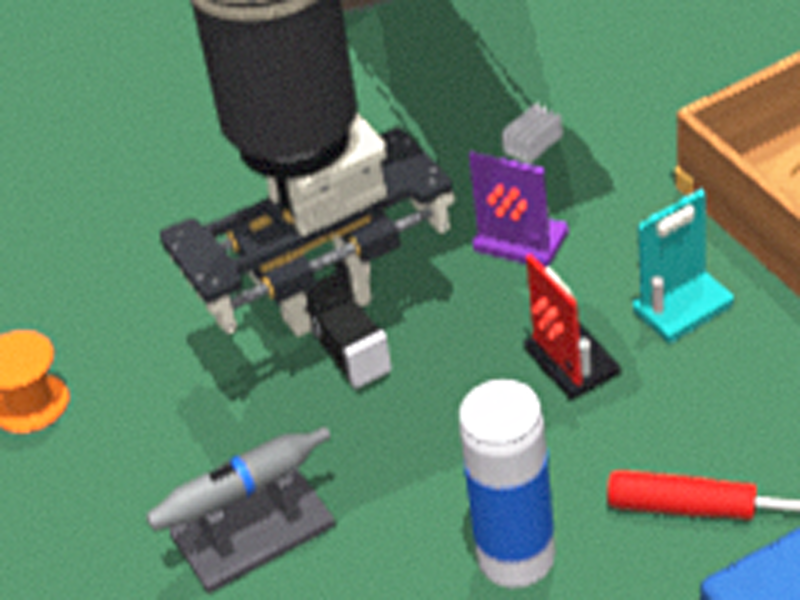

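The block is level, foot towards +x. In the scene crop the silver foot is at (368,360), and nothing else is near. I'll set it on the bench and regrip nearer its grommet end and lower. Then I can tip it up about its foot edge with a light grip.

Emit:
servo_tool:
  grip: [0.7,0.7,0.7,0.7,0.1,0.1,0.1,0.1,0.1]
  translation:
    - [0,0,0.004]
    - [0,0,0.008]
    - [0,0,0.0095]
    - [0,0,0.0095]
    - [0,0,0.0095]
    - [0,0,0.0095]
    - [0,0,0.0095]
    - [-0.003,0,0.0095]
    - [-0.006,0,0.0095]
  turn: [0,0,0,0,0,0,0,0,0]

```text
time_s: 16.37
tcp_pos: [0.4766, -0.2184, -0.0126]
eef_rot: [180.0, -0.0, 3.5]
contact_force: [0.8, 0.0, -0.8]
gripper_width: 0.0391
```

Emit:
servo_tool:
  grip: [0.1,0.1,0.6,0.6,0.6,0.6,0.6]
  translation:
    - [0,0,0.004]
    - [0,0,0.007]
    - [0,0,0.007]
    - [0,0,0.007]
    - [0,0,0.007]
    - [0,0,0.007]
    - [0,0,0.007]
  turn: [0,0,0,0,0,0,0]
  newtons: 4

```text
time_s: 16.95
tcp_pos: [0.4766, -0.2184, -0.0198]
eef_rot: [-180.0, 0.0, 3.5]
contact_force: [-0.0, 0.5, -1.8]
gripper_width: 0.0299
```

```bash
python3 - <<'E'
from h import *
go(.48,-.22,-.015,3.5)
im,d=capture("wrist");cv2.imwrite("pics/w10.png",im)
c=cal("wrist");P=cloud(c,d);m=(P[...,0]>.4)&(P[...,0]<.6)&(abs(P[...,1]+.22)<.05)&(P[...,2]>.03)&(P[...,2]<.042)
k,l,st,ce=cv2.connectedComponentsWithStats(m.astype(np.uint8));i=1+np.argmax(st[1:,4]);q=P[l==i];print(st[i],q.min(0),q.max(0),np.median(q[:,2]))
E
```

```text
trans [ 0.0033  0.0018 -0.0048] turn -0.0004 t 16.95 pos [ 0.4766 -0.2184 -0.0198] [-1.80e+02  1.00e-02  3.48e+00] F [-0.   0.5 -1.8] w 0.0299
[  256   154   139   178 14916] [ 0.47689939 -0.24647438  0.03000258] [ 0.54851162 -0.1899378   0.0419683 ] 0.03553483936283205
```

View pics/w10.png

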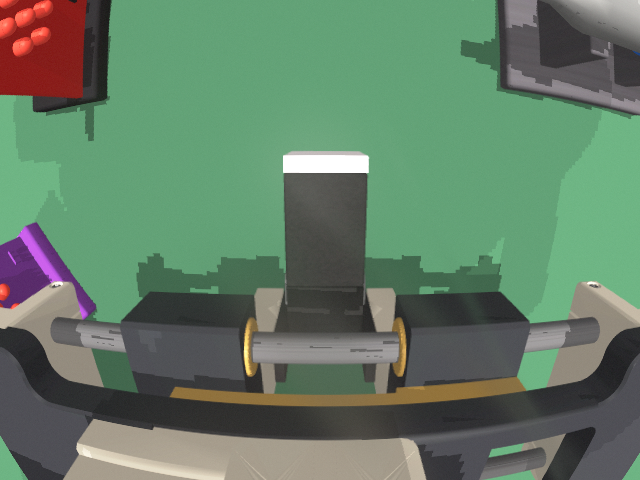

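The block lies flat, gripped at its end, and the foot end face (x≈0.5485) is 72 mm ahead of the grip. I'll follow an arc about the lower foot edge, halfway first.

Emit:
servo_tool:
  grip: [0.6,0.6,0.6,0.6,0.6,0.6,0.6,0.6,0.6,0.6]
  translation:
    - [0.0025,0,-0.006]
    - [0.0058,0,-0.0118]
    - [0.0095,0,-0.0175]
    - [0.0136,0,-0.0225]
    - [0.0182,0,-0.0272]
    - [0.0232,0,-0.0317]
    - [0.0285,0,-0.0357]
    - [0.0342,0,-0.0392]
    - [0.0342,0,-0.0392]
    - [0.0342,0,-0.0392]
  turn: [0,0,0,0,0,0,0,0,0,0]

```text
time_s: 17.83
tcp_pos: [0.5112, -0.2162, 0.0194]
eef_rot: [-180.0, -0.0, 3.5]
contact_force: [-0.7, -0.4, -1.6]
gripper_width: 0.0298
```

```bash
python3 - <<'E'
from h import *
go(.48,-.22,-.015,3.5)
im,d=capture("wrist");cv2.imwrite("pics/w11.png",im)
im,d=capture("scene");cv2.imwrite("pics/c11.png",cv2.resize(im[200:320,160:320],(800,600),interpolation=cv2.INTER_CUBIC))
E
```

```text
trans [-0.0313  0.0019  0.0344] turn -0.0002 t 17.83 pos [ 0.5112 -0.2162  0.0194] [-1.80e+02 -1.00e-02  3.49e+00] F [-0.7 -0.4 -1.6] w 0.0298
```

View pics/w11.png

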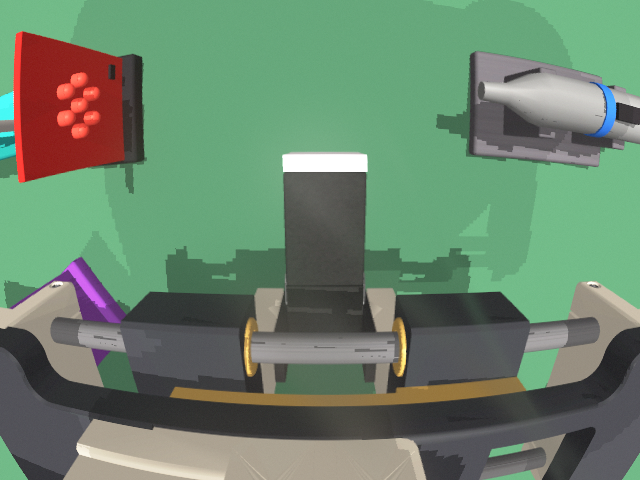

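View pics/c11.png

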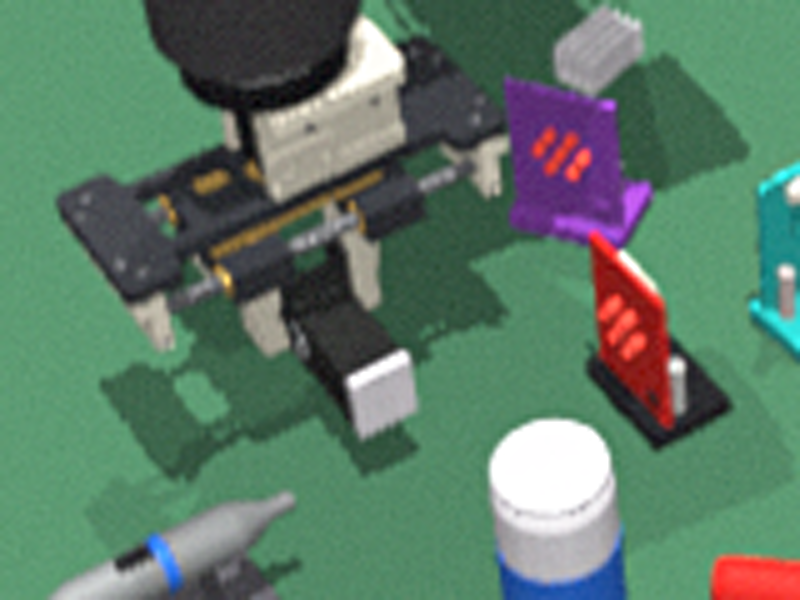

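At 4 N the block stays level: foot at (325,160) in the wrist view, and it did not pivot. I'll drop to the minimum 3 N with short up-down jolts.

Emit:
servo_tool:
  grip: [0.6,0.6,0.6,0.6,0.6,0.6,0.6,0.6,0.6,0.6]
  translation:
    - [0,0,0]
    - [0,0,0]
    - [0,0,0]
    - [0,0,-0.012]
    - [0,0,0]
    - [0,0,-0.012]
    - [0,0,0]
    - [0,0,-0.012]
    - [0,0,0]
    - [0,0,0]
  turn: [0,0,0,0,0,0,0,0,0,0]
  newtons: 3

```text
time_s: 18.77
tcp_pos: [0.5102, -0.2163, 0.0187]
eef_rot: [-180.0, 0.0, 3.5]
contact_force: [0.3, 0.4, -1.6]
gripper_width: 0.0301
```

```bash
python3 - <<'E'
from h import *
go(.48,-.22,-.015,3.5)
im,d=capture("scene");cv2.imwrite("pics/c12.png",cv2.resize(im[200:320,160:320],(800,600),interpolation=cv2.INTER_CUBIC))
E
```

```text
trans [-0.0304  0.0018  0.0337] turn -0.0006 t 18.77 pos [ 0.5102 -0.2163  0.0187] [-1.7999e+02  5.0000e-02  3.4700e+00] F [ 0.3  0.4 -1.6] w 0.0301
```

View pics/c12.png

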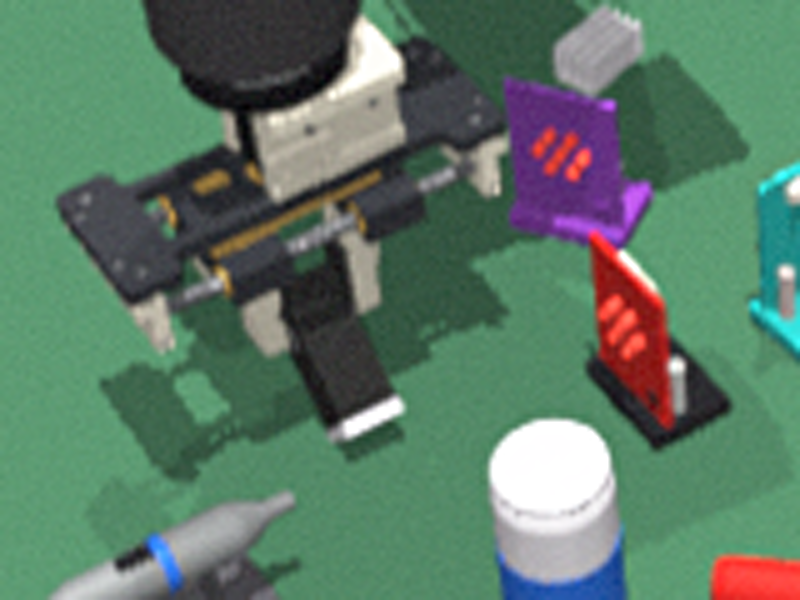

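The jolts at 3 N worked: the foot has dropped to roughly 35-40°. I'll continue the same way, a bit higher along the arc.

Emit:
servo_tool:
  grip: [0.6,0.6,0.6,0.6,0.6,0.6,0.6,0.6,0.6,0.6]
  translation:
    - [0.005,0,-0.014]
    - [0.01,0,-0.006]
    - [0.013,0,-0.022]
    - [0.016,0,-0.009]
    - [0.019,0,-0.024]
    - [0.022,0,-0.011]
    - [0.025,0,-0.026]
    - [0.025,0,-0.012]
    - [0.025,0,-0.026]
    - [0.025,0,-0.012]
  turn: [0,0,0,0,0,0,0,0,0,0]

```text
time_s: 19.65
tcp_pos: [0.5384, -0.2153, 0.0346]
eef_rot: [179.9, -0.3, 3.5]
contact_force: [1.3, -0.3, -1.3]
gripper_width: 0.0293
```

```bash
python3 - <<'E'
from h import *
go(.48,-.22,-.015,3.5)
im,d=capture("scene");cv2.imwrite("pics/c13.png",cv2.resize(im[200:320,160:320],(800,600),interpolation=cv2.INTER_CUBIC))
im,d=capture("wrist");cv2.imwrite("pics/w13.png",im)
E
```

```text
trans [-0.0588  0.0011  0.0494] turn 0.0008 t 19.65 pos [ 0.5384 -0.2153  0.0346] [179.91  -0.28   3.54] F [ 1.3 -0.3 -1.3] w 0.0293
```

View pics/c13.png

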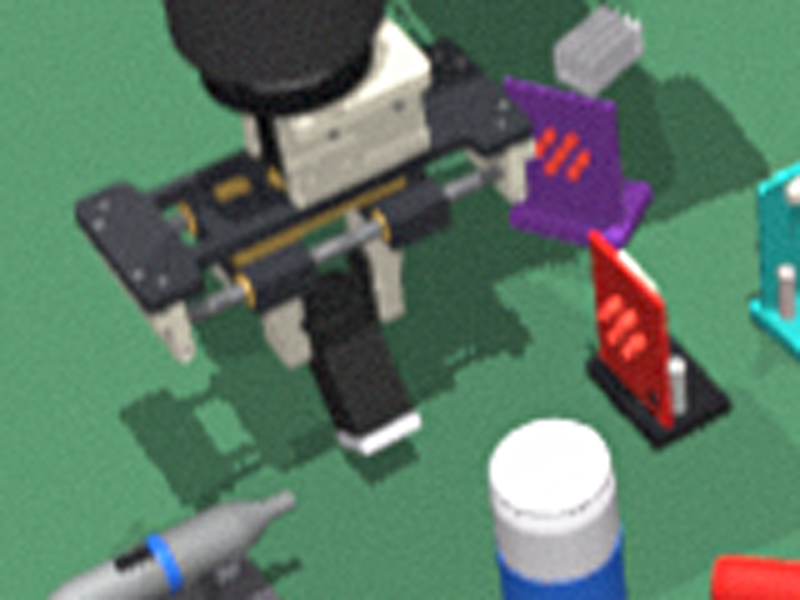

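View pics/w13.png

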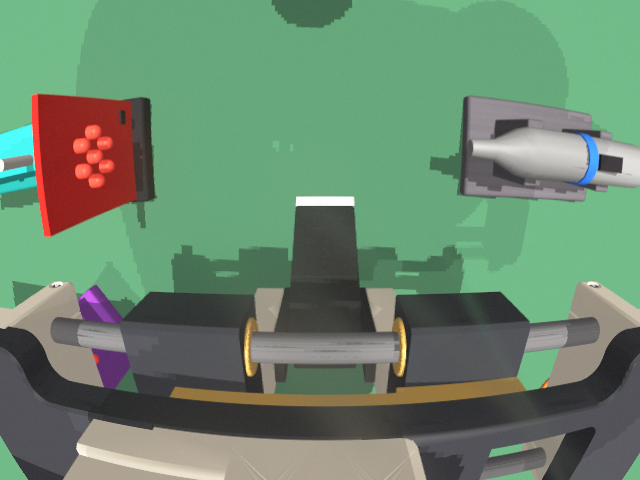

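It now tilts roughly 55°, and the grip is nearly above the foot edge. I'll lower it to contact and sweep forward over that edge.

Emit:
servo_tool:
  grip: [0.6,0.6,0.6,0.6,0.6,0.6,0.6,0.6,0.6,0.6]
  translation:
    - [0.001,0,0.003]
    - [0.003,0,0.005]
    - [0.006,0,0.006]
    - [0.012,0,0.006]
    - [0.02,0,0.006]
    - [0.026,0,0.0065]
    - [0.033,0,0.007]
    - [0.04,0,0.0085]
    - [0.046,0,0.01]
    - [0.046,0,0.01]
  turn: [0,0,0,0,0,0,0,0,0,0]

```text
time_s: 20.58
tcp_pos: [0.5831, -0.2119, 0.0209]
eef_rot: [180.0, -0.0, 3.5]
contact_force: [1.2, 0.5, -0.9]
gripper_width: 0.0301
```

```bash
python3 - <<'E'
from h import *
go(.48,-.22,-.015,3.5)
im,d=capture("scene");cv2.imwrite("pics/c14.png",cv2.resize(im[200:320,160:320],(800,600),interpolation=cv2.INTER_CUBIC))
im,d=capture("wrist");cv2.imwrite("pics/w14.png",im)
E
```

```text
trans [-0.1035  0.0018  0.0359] turn 0.0002 t 20.58 pos [ 0.5831 -0.2119  0.0209] [ 1.7999e+02 -2.0000e-02  3.5100e+00] F [ 1.2  0.5 -0.9] w 0.0301
```

View pics/c14.png

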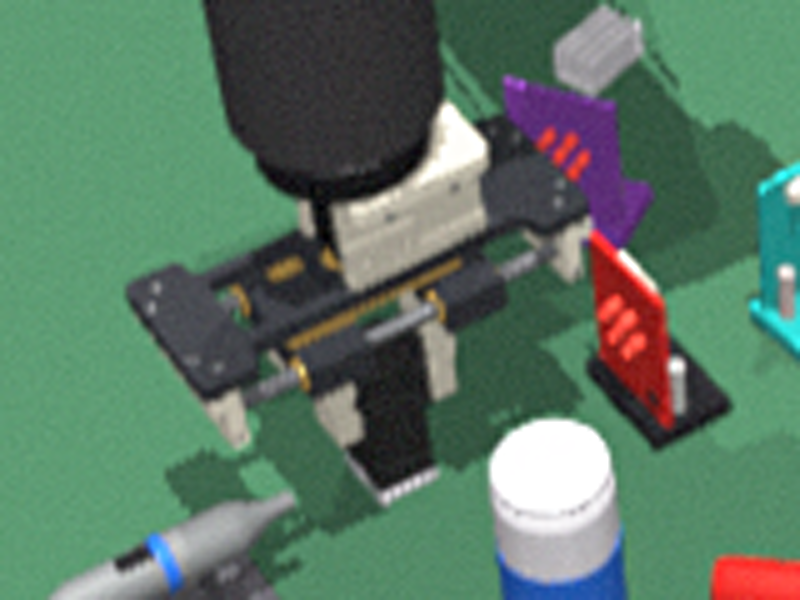

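View pics/w14.png

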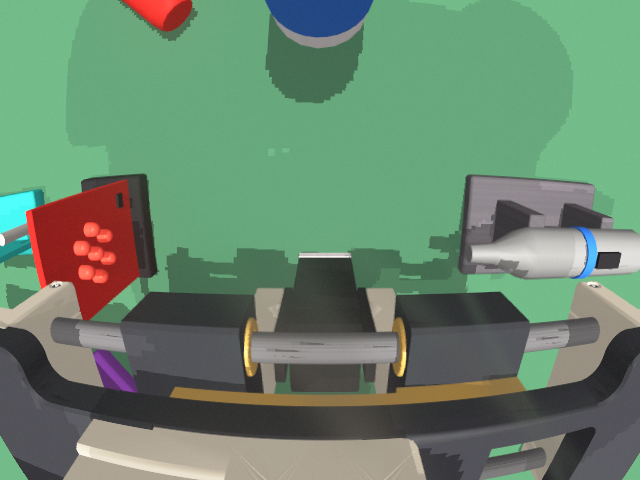

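```bash
cat >> h.py <<'E'
def tilt(vis=None):
    c=cal("wrist");p=np.array(r.get_state()["tcp_pos"]);im,d=capture("wrist");P=cloud(c,d)
    hs=cv2.cvtColor(im,cv2.COLOR_BGR2HSV)
    q=P-p
    m=(abs(q[...,1])<.014)&(q[...,0]>-.03)&(q[...,0]<.08)&(P[...,2]>.006)&(P[...,2]<.1)
    m[:200]=m[:200];m[292:]=False
    g=P[m]; dark=im[m].max(1)
    ok=(dark<90)|(np.ptp(im[m].astype(int),axis=1)<40)
    g=g[ok];ce=g.mean(0);vt=np.linalg.svd(g-ce)[2];n=vt[2];n*=np.sign(n[0])
    print("pts",len(g),"z",g[:,2].min().round(4),g[:,2].max().round(4),"x",g[:,0].min().round(4),g[:,0].max().round(4),"normal",n.round(3),"deg from level normal",np.degrees(np.arcsin(n[2])).round(1),"y",g[:,1].min().round(4),g[:,1].max().round(4))
    return im
E
python3 - <<'E'
from h import *
tilt()
E
```

```text
pts 1969 z 0.006 0.0528 x 0.5892 0.5935 normal [0.997 0.06  0.04 ] deg from level normal 2.3 y -0.2259 -0.198
```

The block is upright within 2.3°, foot on the bench, front face at x≈0.591. So its centre is about (0.573,-0.212) and it needs +38.5/+28 mm. I'll tighten, lift a little, shift it and check before lowering.

Emit:
servo_tool:
  grip: [0.6,0.6,0.6,0.6,0.6,0.6,0.6,0.6,0.6,0.6]
  translation:
    - [0,0,0]
    - [0,0,0]
    - [0,0,0]
    - [0,0,-0.003]
    - [0,0,-0.007]
    - [0,0,-0.01]
    - [0.01,-0.006,-0.01]
    - [0.023,-0.015,-0.01]
    - [0.035,-0.022,-0.01]
    - [0.04,-0.0255,-0.01]
  turn: [0,0,0,0,0,0,0,0,0,0]
  newtons: 20

```text
time_s: 21.57
tcp_pos: [0.6226, -0.1826, 0.0315]
eef_rot: [180.0, -0.1, 3.6]
contact_force: [1.2, 0.2, -1.7]
gripper_width: 0.0299
```

Emit:
servo_tool:
  grip: [0.6,0.6]
  translation:
    - [0,0,0]
    - [0,0,0]
  turn: [0,0]

```text
time_s: 21.73
tcp_pos: [0.6202, -0.1834, 0.0309]
eef_rot: [-180.0, 0.1, 3.5]
contact_force: [-0.5, -0.6, -1.5]
gripper_width: 0.0298
```

```bash
python3 - <<'E'
from h import *
np.set_printoptions(precision=4,suppress=True)
go(.6118,-.1842,.021,3.5)
im=tilt();cv2.imwrite("pics/w15.png",im)
for n in("scene","side"):
    im,d=capture(n);c=cal(n);cv2.imwrite(f"pics/{n}15.png",im);P=cloud(c,d)
    hsv=cv2.cvtColor(im,cv2.COLOR_BGR2HSV).astype(int);X,Y,Z=P[...,0],P[...,1],P[...,2]
    m=((hsv[...,0]<8)|(hsv[...,0]>172))&(hsv[...,1]>120)&(Z>.02)&(Z<.11)&(X>.54)&(X<.68)&(Y<-.03)&(Y>-.13)
    q=P[m];print(n,"red",len(q),np.median(q,0),q.min(0),q.max(0))
    m=(Z>.05)&(Z<.08)&(X>.58)&(X<.66)&(Y<-.255)&(Y>-.45);q=P[m];print("probe",q.mean(0),q.min(0),q.max(0))
    m=(Z<.06)&(Z>.012)&(X>.57)&(X<.66)&(Y<-.15)&(Y>-.23);q=P[m];print("block",q.min(0),q.max(0))
E
```

```text
trans [-0.0084  0.0002  0.0099] turn 0.0007 t 21.73 pos [ 0.6202 -0.1834  0.0309] [-179.99    0.06    3.54] F [-0.5 -0.6 -1.5] w 0.0298
pts 2111 z 0.0106 0.0627 x 0.6272 0.6315 normal [0.997 0.06  0.039] deg from level normal 2.2 y -0.1974 -0.1694
scene red 287 [ 0.6164 -0.0937  0.0607] [ 0.5737 -0.1021  0.0202] [ 0.6398 -0.0874  0.0983]
probe [ 0.627  -0.3428  0.0635] [ 0.6121 -0.4015  0.05  ] [ 0.642  -0.2743  0.074 ]
block [ 0.5956 -0.2005  0.0125] [ 0.6357 -0.1646  0.0599]
side red 407 [ 0.5983 -0.0946  0.0605] [ 0.5742 -0.1032  0.0202] [ 0.6356 -0.0905  0.1016]
probe [ 0.6161 -0.3451  0.0656] [ 0.602  -0.4021  0.0501] [ 0.6327 -0.274   0.0751]
block [ 0.5921 -0.2012  0.0122] [ 0.6323 -0.1701  0.0596]
```

View pics/w15.png

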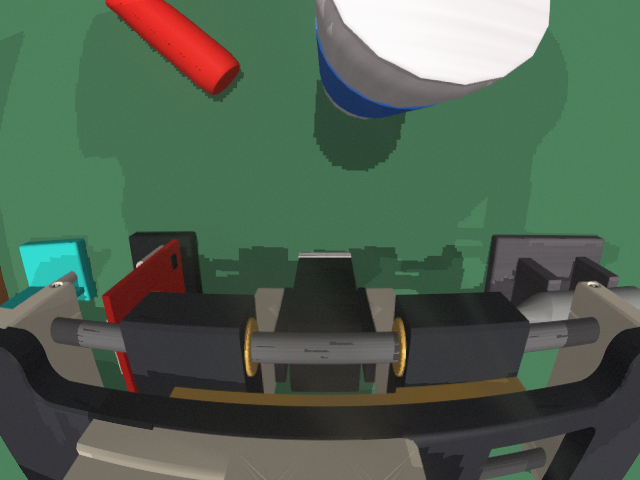

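View pics/side15.png

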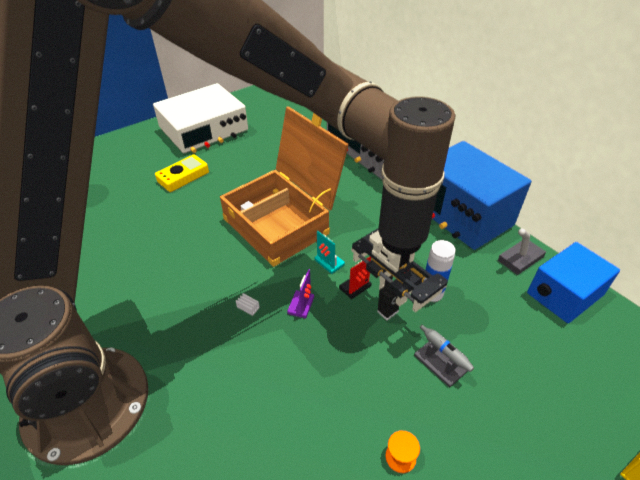

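The block is centred at about (0.611,-0.184) and tilts 2.2°; the target is (0.612,-0.184). The LED board and probe read the same positions as before. Lowering to the bench.

Emit:
servo_tool:
  grip: [0.6,0.6,0.6,0.6,0.6]
  translation:
    - [0.0005,0,0.003]
    - [0.0005,0,0.006]
    - [0.0005,0,0.009]
    - [0.0005,0,0.01]
    - [0.0005,0,0.01]
  turn: [0,0,0,0,0]

```text
time_s: 22.3
tcp_pos: [0.6202, -0.1842, 0.0212]
eef_rot: [180.0, 0.0, 3.5]
contact_force: [0.1, 0.8, -2.1]
gripper_width: 0.0298
```

```bash
python3 - <<'E'
from h import *
go(.6118,-.1842,.021,3.5)
tilt()
E
```

```text
trans [-0.0084 -0.0005  0.0002] turn -0.0005 t 22.3 pos [ 0.6202 -0.1842  0.0212] [1.80e+02 4.00e-02 3.47e+00] F [ 0.1  0.8 -2.1] w 0.0298
pts 1978 z 0.0061 0.0528 x 0.6272 0.6316 normal [0.997 0.06  0.04 ] deg from level normal 2.3 y -0.1982 -0.1702
```

Emit:
servo_tool:
  grip: [0.6,0.6,0.6,0.3,0.2,0.1,0,-0.1,-0.1,-0.1]
  translation:
    - [0,0,0.001]
    - [0,0,0.0015]
    - [0,0,0.0015]
    - [0,0,0.0015]
    - [0,0,0.0015]
    - [0,0,0.0015]
    - [0,0,0.0015]
    - [0,0,0.0015]
    - [0,0,0.0015]
    - [0,0,0.0015]
  turn: [0,0,0,0,0,0,0,0,0,0]
  newtons: 3

```text
time_s: 23.18
tcp_pos: [0.6205, -0.1841, 0.0199]
eef_rot: [180.0, 0.0, 3.5]
contact_force: [0.1, -0.4, 0.7]
gripper_width: 0.0479
```

```bash
python3 - <<'E'
from h import *
go(.6118,-.1842,.021,3.5)
im=tilt();cv2.imwrite("pics/w16.png",im)
E
```

```text
trans [-0.0087 -0.0004 -0.0011] turn -0.0003 t 23.18 pos [ 0.6205 -0.1841  0.0199] [1.80e+02 1.00e-02 3.48e+00] F [ 0.1 -0.4  0.7] w 0.0479
pts 1996 z 0.0061 0.0566 x 0.6294 0.6326 normal [0.998 0.06  0.001] deg from level normal 0.1 y -0.1981 -0.1701
```

View pics/w16.png

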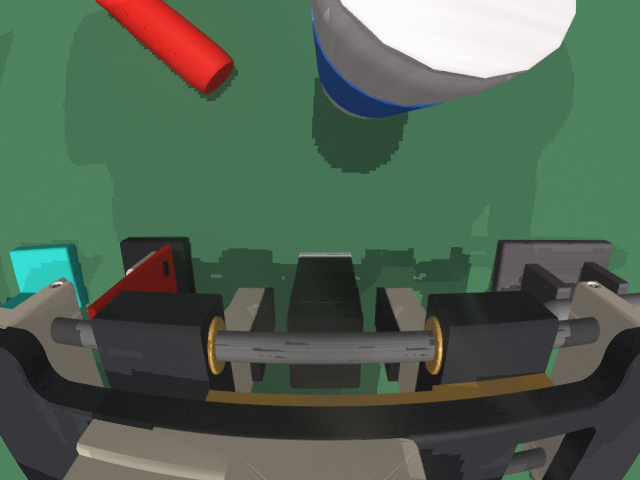

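The block is free and vertical (0.1°), with the fingers clear on both sides. Retreating straight up.

Emit:
servo_tool:
  grip: [-0.1,-0.1,-0.1,-0.1,-0.1,-0.1,-0.1,-0.1,-0.1]
  translation:
    - [0,0,-0.008]
    - [0,0,-0.022]
    - [0,0,-0.042]
    - [0,0,-0.067]
    - [0,0,-0.097]
    - [0,0,-0.127]
    - [-0.02,0,-0.15]
    - [-0.05,0,-0.16]
    - [-0.08,0,-0.16]
  turn: [0,0,0,0,0,0,0,0,0]

```text
time_s: 23.98
tcp_pos: [0.5418, -0.1892, 0.1834]
eef_rot: [179.9, -0.3, 3.5]
contact_force: [-0.1, 0.2, -0.4]
gripper_width: 0.048
```

```bash
python3 - <<'E'
from h import *
np.set_printoptions(precision=4,suppress=True)
go(.6,-.18,.18,3.5)
c=cal("wrist");im,d=capture("wrist");cv2.imwrite("pics/w17.png",im);P=cloud(c,d)
m=(P[...,2]>.07)&(P[...,2]<.09)&(abs(P[...,0]-.612)<.05)&(abs(P[...,1]+.184)<.05)
q=P[m].astype(np.float32);rc=cv2.minAreaRect(q[:,:2]);print("wrist top",rc,np.median(q[:,2]))
hs=cv2.cvtColor(im,cv2.COLOR_BGR2HSV).astype(int)
m=((hs[...,0]<8)|(hs[...,0]>172))&(hs[...,1]>120)&(P[...,2]>.02)&(P[...,2]<.105)&(abs(P[...,0]-.605)<.06)&(abs(P[...,1]+.09)<.04);q=P[m]
if len(q)>10: print("wrist red",len(q),q.min(0),q.max(0))
m=(P[...,2]>.05)&(P[...,2]<.08)&(abs(P[...,0]-.62)<.04)&(P[...,1]<-.25)&(P[...,1]>-.45);q=P[m]
if len(q)>10: print("wrist probe",len(q),q.min(0),q.max(0), [ (y,q[abs(q[:,1]-y)<.003][:,0].min(),q[abs(q[:,1]-y)<.003][:,0].max()) for y in(-.277,-.3,-.35,-.39) if (abs(q[:,1]-y)<.003).any()])
for n in("scene","side"):
    im,d=capture(n);c=cal(n);cv2.imwrite(f"pics/{n}17.png",im if n=="scene" else cv2.resize(im[200:400,260:500],(720,600),interpolation=cv2.INTER_CUBIC));P=cloud(c,d);X,Y,Z=P[...,0],P[...,1],P[...,2]
    m=(Z<.09)&(Z>.077)&(X>.57)&(X<.66)&(Y<-.15)&(Y>-.23);q=P[m].astype(np.float32);print(n,"top",len(q),cv2.minAreaRect(q[:,:2]),q[:,2].max())
    m=(Z<.09)&(Z>.012)&(X>.57)&(X<.66)&(Y<-.15)&(Y>-.23);q=P[m];print("block",q.min(0),q.max(0))
E
```

```text
trans [ 0.0587 -0.0057  0.0037] turn 0.0004 t 23.98 pos [ 0.5418 -0.1892  0.1834] [179.93  -0.29   3.52] F [-0.1  0.2 -0.4] w 0.048Traceback (most recent call last):
  File "<stdin>", line 6, in <module>
cv2.error: OpenCV(4.12.0) /io/opencv/modules/imgproc/src/convhull.cpp:143: error: (-215:Assertion failed) total >= 0 && (depth == CV_32F || depth == CV_32S) in function 'convexHull'
```

View pics/w17.png

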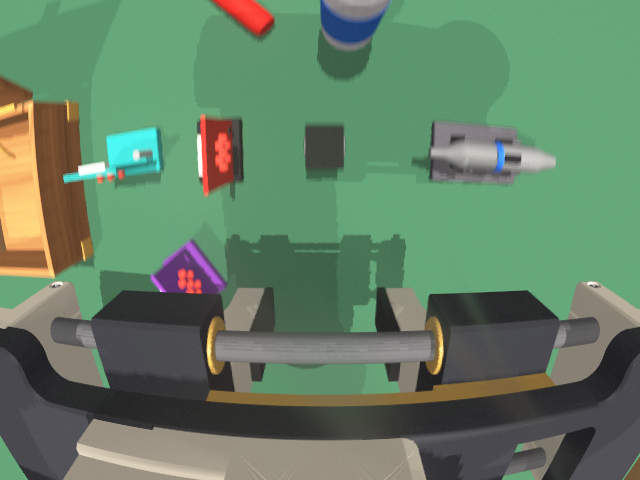

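The block stands at (324,147), between the LED board (222,152) and the probe nose (432,155). Finishing the numeric check.

```bash
python3 - <<'E'
from h import *
np.set_printoptions(precision=4,suppress=True)
r.get_state();c=cal("wrist");im,d=capture("wrist");P=cloud(c,d)
print(P[147,324],P[130,315],P[155,440],P[152,222])
m=(P[...,2]>.065)&(P[...,2]<.095)&(abs(P[...,0]-.612)<.05)&(abs(P[...,1]+.184)<.05)
q=P[m].astype(np.float32);print(len(q))
if len(q)>5:print("wrist top",cv2.minAreaRect(q[:,:2]),np.median(q[:,2]))
m=(P[...,2]>.045)&(P[...,2]<.08)&(abs(P[...,0]-.62)<.04)&(P[...,1]<-.25)&(P[...,1]>-.45);q=P[m]
for y in(-.28,-.3,-.35,-.39):
    s=q[abs(q[:,1]-y)<.004][:,0]
    if len(s):print("probe x at",y,s.min(),s.max())
if len(q):print("nose y",q[:,1].max())
for n in("scene","side"):
    im,d=capture(n);c=cal(n);cv2.imwrite(f"pics/{n}17.png",im if n=="scene" else cv2.resize(im[200:400,260:500],(720,600),interpolation=cv2.INTER_CUBIC));P=cloud(c,d);X,Y,Z=P[...,0],P[...,1],P[...,2]
    m=(Z<.09)&(Z>.076)&(X>.57)&(X<.66)&(Y<-.15)&(Y>-.23);q=P[m].astype(np.float32);print(n,"top",len(q))
    if len(q)>5:print(cv2.minAreaRect(q[:,:2]),q[:,2].max())
    m=(Z<.09)&(Z>.012)&(X>.57)&(X<.66)&(Y<-.15)&(Y>-.23);q=P[m];print("block",q.min(0),q.max(0))
E
```

```text
[ 0.6038 -0.1847  0.0792] [ 0.6166 -0.177   0.0792] [ 0.6031 -0.3     0.0083] [ 0.5964 -0.1014  0.0697]
1833Traceback (most recent call last):
  File "<stdin>", line 7, in <module>
cv2.error: OpenCV(4.12.0) /io/opencv/modules/imgproc/src/convhull.cpp:143: error: (-215:Assertion failed) total >= 0 && (depth == CV_32F || depth == CV_32S) in function 'convexHull'
```

```bash
python3 - <<'E'
from h import *
np.set_printoptions(precision=4,suppress=True)
def mar(q): return cv2.minAreaRect(np.ascontiguousarray(q[:,:2],dtype=np.float32).reshape(-1,1,2))
r.get_state();c=cal("wrist");im,d=capture("wrist");P=cloud(c,d)
m=(P[...,2]>.075)&(P[...,2]<.085)&(abs(P[...,0]-.612)<.03)&(abs(P[...,1]+.184)<.03)
q=P[m];print("wrist top",len(q),mar(q),np.median(q[:,2]))
m=(P[...,2]>.045)&(P[...,2]<.08)&(abs(P[...,0]-.62)<.04)&(P[...,1]<-.25)&(P[...,1]>-.45);q=P[m]
for y in(-.28,-.3,-.35,-.39):
    s=q[abs(q[:,1]-y)<.004][:,0]
    if len(s):print("probe x at",y,s.min(),s.max())
if len(q):print("nose y",q[:,1].max())
hs=cv2.cvtColor(im,cv2.COLOR_BGR2HSV).astype(int)
m=((hs[...,0]<8)|(hs[...,0]>172))&(hs[...,1]>120)&(P[...,2]>.02)&(P[...,2]<.105)&(abs(P[...,0]-.605)<.06)&(abs(P[...,1]+.09)<.03);q=P[m];print("red",q.min(0),q.max(0),np.median(q,0))
for n in("scene","side"):
    im,d=capture(n);c=cal(n);cv2.imwrite(f"pics/{n}17.png",im if n=="scene" else cv2.resize(im[200:400,260:500],(720,600),interpolation=cv2.INTER_CUBIC));P=cloud(c,d);X,Y,Z=P[...,0],P[...,1],P[...,2]
    m=(Z<.09)&(Z>.076)&(X>.57)&(X<.66)&(Y<-.15)&(Y>-.23);q=P[m];print(n,"top",len(q))
    if len(q)>5:print(mar(q),q[:,2].max())
    m=(Z<.09)&(Z>.012)&(X>.57)&(X<.66)&(Y<-.15)&(Y>-.23);q=P[m];print("block",q.min(0),q.max(0)) if len(q) else 0
E
```

```text
wrist top 1836 ((0.6129016876220703, -0.18474547564983368), (0.03617251664400101, 0.03031204454600811), 3.488804578781128) 0.07929134111454564
probe x at -0.28 0.6107535110584666 0.6197631868128728
probe x at -0.3 0.6053095554301936 0.6292122327711861
probe x at -0.35 0.6076528986033571 0.6317116144101466
probe x at -0.39 0.6126208127642793 0.6300193227842811
nose y -0.27492867652861835
red [ 0.5743 -0.1039  0.02  ] [ 0.6339 -0.0899  0.098 ] [ 0.6045 -0.0958  0.0717]
scene top 146
((0.6164756417274475, -0.18341897428035736), (0.0368264801800251, 0.03006393276154995), 1.6243761777877808) 0.08383957386601319
block [ 0.5939 -0.2015  0.012 ] [ 0.6391 -0.1666  0.0838]
side top 220
((0.6139153838157654, -0.18430742621421814), (0.03802872076630592, 0.03275741636753082), 0.8106494545936584) 0.08508692974149012
block [ 0.5947 -0.2015  0.0121] [ 0.6344 -0.1677  0.0851]
```

View pics/scene17.png

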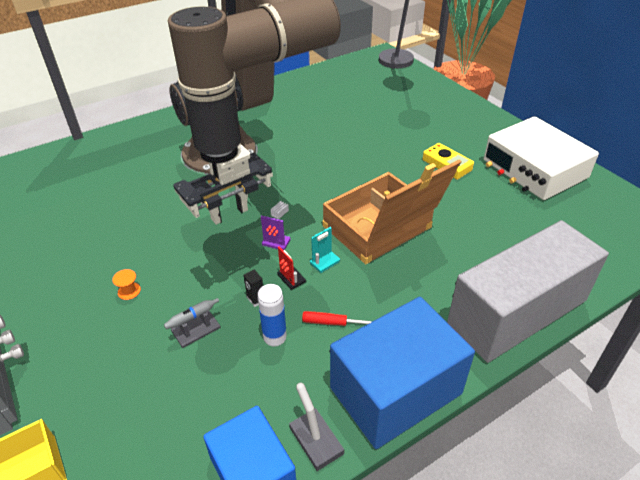

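View pics/side17.png

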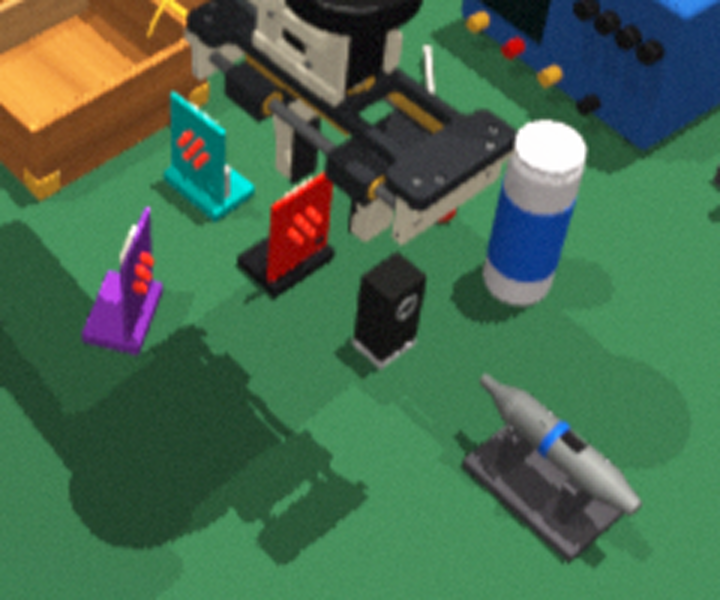

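All three views show the block upright on its silver foot with the hole facing the probe, and the lid open. In the wrist frame alone, the block is at (0.613,-0.185) and the light-path midpoint at about (0.610,-0.185). The 3 mm sideways offset is inside the 7 mm limit, and yaw matches. Handing in.

```bash
python3 -c "
from h import *
print(order.close_job())"
```

```text
the job is handed in; nothing more can be done
None
```

The lid is open on its stop and the grommet block stands upright on its foot, midway between the red LED board and the probe nose. The job is handed in at about 24 s of the 72 s; it reports no verdict.

**How it went:**
- **Lid:** the first two attempts to grip the tab closed on nothing. The camera depths showed the real finger tips about 28 mm above the reported TCP. After allowing for that, the third grip held and the lid swung open.
- **Block:** I lifted it out level. It would not pivot in the fingers at 4 N, so I used 3 N with short jolts, then swept it over its foot edge on the bench. I then carried it to the spot and released it.

**Last checks:**
- **Upright:** the block measured 0.1° off vertical just before I let go of the area, with its top at 79 mm and nothing touching it.
- **Along the light path:** it is central to within about 1 mm.
- **Across the light path:** the wrist camera puts it about 3 mm to one side (limit 7 mm). The scene and side cameras give 3 to 5 mm, but they see mainly one side of the block, so I trust the wrist reading more. I left it there rather than risk a nudge.
- **Squareness:** block yaw is 3.5°, matching the light path.
- **Other things:** the LED board and probe read within 1–3 mm of where they started. Nothing else looked moved in the pictures; I did not measure those items again.

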